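# Cure glued adapters in the UV box

### The arm

A 6-joint arm with a two-finger parallel gripper is mounted at the origin on a cart in front of the work surface, level with it; the furniture and walls round the work are solid. World frame = base frame: x ahead of the robot, y to its left, z up, the work surface at z = 0. Lengths are in mm, angles in degrees, forces in N, time in s.
With the tool pointing down it reaches from about 350 to 850 mm from the base axis. Payload 8.1 kg.
Tool frame: the origin (TCP) lies at the very end of the fingers, on their centre line; the grasp point (between the pads) lies 19 mm behind it; z points along the fingers, y is the line along which they close (so a half turn about z gives the same grasp; the last joint's range is limited). The gripper opens to 85 mm and grips with 20 to 120 N. Pads are 22 mm wide; open, the fingers measure 114 mm over their backs; the gripper's body (76 mm by 85 mm) begins 54 mm behind the grasp point. The pads swing forward as they close: fully open they stand 13 mm farther back than shut.
Start: joints at [-75.596, 7.471, 85.268, -0, 87.261, -4.893], TCP at [198.301, -566.288, 231.292] pointing down, gripper open.
Joint ranges: [-169.43, 169.43], [-51.17, 129.36], [1.28, 143.12], [-76.62, 256.62], [0, 156.53], [-152.29, 152.29]. Speed limits (degrees/s): [136.94, 136.94, 159.86, 180, 180, 180].

### API

Orientations are given as [roll, pitch, yaw] about the fixed x, y, z axes, in that order (R = Rz(yaw) Ry(pitch) Rx(roll)).
In Python, from bench import sense, eyes, job, models gives the robot as it stands. The module is installed in compiled form; this text tells all that it offers.
- The arm moves only by the tool apply_moves, never from a script. Its argument "rows" is a list of rows, each a list of 6 numbers: the shift along the tool's x, y, z in mm, then the turn, a rotation vector about the tool's x, y, z in rad. In form: [[dx, dy, dz, rx, ry, rz], ...]. A call has exactly 5 rows; each row shifts and turns the commanded pose from where the row before left it, along the tool's axes as they then stand; what a row does not reach is not made up. A row lasts 1/8 s, in which the tool goes at most 62.5 mm and 10.7 degrees, less where a joint would pass 70% of its speed; a pose out of reach is approached as far as the arm can. A call is refused whole if a number of a shift passes 62.5 or a number of a turn 0.188, either way. A call with a gripper value outside its range is refused whole. "fingers" is the finger opening in mm, from 0 to 85.4, set as the call begins (left out, the last holds). The fingers move at their own pace and stop on an object; "grip_force" is the grip in N (left out, the last holds). Time passes only in rows, so rows that do not move let the fingers close, or fill a call up. It gives the time, the measured TCP pose, the force, the opening and the grip force at its end, in the units of the state.
- sense(): the state, without advancing time (a new reading comes with each control period).
- eyes.snapshot(name): name is "side" or "top"; returns (picture, depth): 400x640x3 uint8, red, green, blue; 400x640 float32, mm along the optical axis (not along the pixel's ray), 0 where there is no reading.
- eyes.get_calibration(name): a dict with "intrinsics" (3x3 intrinsics, pixels), "R" (3x3) and "t" (3): a world point X has camera coordinates R X + t. Camera axes: x right, y down, z forward; pixel columns grow to the right and rows downward; lengths in mm; the calibration is good to about 2 mm. A picture is of the moment at which its call begins. get_calibration takes no time and is no camera call.
- job.hand_in(): hands the job in; it is judged then, once.
Trained networks look in the newest picture that a camera, given by its name, has taken for a name from the list of things; names that differ only in an ending like _2 or _b are one class to them, and where a whole thing is asked for, a point or a joint stands for the part that bears it (a point fixed in the world has none). Each returns a list of dicts, best first, with "confidence" (0 to 1); they miss things now and then, are a little off and sometimes report something else, mostly with a low value. They report only what shows in the picture. A call takes as long as a camera call.
- models.boxes_of(name, camera): "xyz" ([x, y, z] in mm, in world coordinates, good to about 4 mm: the middle of the surface that is visible of it).
- models.cut_out(name, camera): "pixels" (400x640 bool, what is visible of it).
- models.place_of(name, camera): "xyz" ([x, y, z] in mm, in world coordinates, good to about 4 mm: a listed point, or the origin of a listed thing).
The state is a dict: "time": time; "joint_pos": joint angles; "qd": joint speeds; "joint_efforts": joint torques, N m; "tool_pos": TCP position; "tcp_rot": TCP orientation; "ft_force": force on the tool from outside, world axes, zero at the start; "wrist_torque": the same for the moment, N m; "finger_gap": finger opening in mm; "grip_force": force on a finger pad.
Only numpy, scipy, OpenCV 4.12 (cv2) and the standard library are available. Lean on these libraries where they do the work, as an engineer would, in place of code of your own. Each camera call takes 0.05 s, during which the arm holds its last target. There are 200 camera calls.

### The job

The freshly glued blue adapters lying on the green-topped stand have to be cured in the white UV box. First turn the box's timer dial anticlockwise right back to its stop, so that the lamps are off; then lay every adapter in the chamber, flat on its floor, right way up and side by side, and lower the lid gently until it is fully shut. Only then set the timer by turning the dial clockwise exactly four clicks from the stop, and leave the glue bottle, the little carton and the flux tub where they stand.

Things in the scene. Friction and masses are not known exactly. Their poses are not given: they have to be found in the camera images.
- adapter_1: blue plastic connector adapter, 58 long (its x) x 34 wide (its y) x 16 high, 30 g; the flat-sided housing spans x = -17 to +21 mm, the narrower plug (26 wide) goes on to x = +29, and two thin screw posts reach back to x = -29; origin at the centre of the underside, z up out of its top. Lies flat on the stand (riser) at the start. Between two and four of adapter_1 to adapter_4 are present; grasp it across the 34 mm (or lengthwise, across the 46 mm from x = -17 to +29)
- adapter_2: blue plastic connector adapter, 58 long (its x) x 34 wide (its y) x 16 high, 30 g; the flat-sided housing spans x = -17 to +21 mm, the narrower plug (26 wide) goes on to x = +29, and two thin screw posts reach back to x = -29; origin at the centre of the underside, z up out of its top. Lies flat on the stand (riser) at the start. Between two and four of adapter_1 to adapter_4 are present; grasp it across the 34 mm (or lengthwise, across the 46 mm from x = -17 to +29)
- adapter_3: blue plastic connector adapter, 58 long (its x) x 34 wide (its y) x 16 high, 30 g; the flat-sided housing spans x = -17 to +21 mm, the narrower plug (26 wide) goes on to x = +29, and two thin screw posts reach back to x = -29; origin at the centre of the underside, z up out of its top. Lies flat on the stand (riser) at the start. Between two and four of adapter_1 to adapter_4 are present; grasp it across the 34 mm (or lengthwise, across the 46 mm from x = -17 to +29)
- adapter_4: blue plastic connector adapter, 58 long (its x) x 34 wide (its y) x 16 high, 30 g; the flat-sided housing spans x = -17 to +21 mm, the narrower plug (26 wide) goes on to x = +29, and two thin screw posts reach back to x = -29; origin at the centre of the underside, z up out of its top. Lies flat on the stand (riser) at the start. Between two and four of adapter_1 to adapter_4 are present; grasp it across the 34 mm (or lengthwise, across the 46 mm from x = -17 to +29)
- riser: fixed low stand with a green mat on top, 150 (x) x 180 (y), top surface 46 mm above the bench, with a lip 3 mm thick standing 6 mm above the mat round its edge; origin at the bench under its centre, on the left of the bench, behind the open amplifier (fixed black chassis up to 115 mm high, between stand and UV box). The adapters lie on it in up to two rows of two, about 68 mm (x) and 72 mm (y) apart
- cure_box: white UV curing box, fixed, 265 (x) x 210 (y) mm, on the right part of the bench; origin at the bench under its centre, x towards its back (the hinge side), z up. Its front 85 mm is a control deck, top 78 mm above the bench, which carries the timer dial; behind it is the open chamber, rim 90 mm above the bench, walls 5 mm thick. A fixed wall shelf overhangs the back of the bench from about x = 0.72 m, its underside 405 mm up
- cure_box_floor (a point): centre of the flat chamber floor, 50 mm above the bench, axes parallel to the box's. The inside is 170 mm (x, from -85 to +85) by 200 mm (y, from -100 to +100), walls 40 mm high all round
- cure_lid (a joint): angle of the chamber's lid in rad: 0 shut, growing as it opens (up and back, end stop at 1.9); stands open somewhere between 1.5 and 1.65 (about upright) at the start. A friction hinge: it stays wherever it is left (0.3 kg; 0.5 to 4 N near its free edge closes it) and has to be pushed down all the way to 0
- cure_lid_hinge (a point): middle of the lid's hinge line, at the back of the box, 90.5 mm above the bench; the axes turn with the lid: x points from its free edge to the hinge, y along the hinge line, z out of the lid's outer (upper) face, which lies 14 mm above the hinge line. The lid is a rigid plate 180 mm from hinge to free edge, 210 mm wide, 14 mm thick: dark frame, amber window
- cure_lid_edge (a point): middle of the lid's free edge, on its outer face, 180 mm from the hinge; axes as for the hinge point. A black finger tab (60 mm wide) sticks out 14 mm beyond the edge, centred at y = -45 mm
- timer_dial (a joint): angle of the timer dial in rad: 0 at its anticlockwise end stop (lamps off), growing as it is turned clockwise seen from above; end stop at 3.665. It clicks into eight sprung detents 30 degrees (0.5236 rad) apart, at 0, 0.524, 1.047, ... 3.665; about 0.05 N m carries it over a click, and let go between two it snaps into the nearer. It stands somewhere between the third and the last click at the start
- timer_dial_grip (a point): on the dial's vertical axis at the height to grip, 106 mm above the bench. Black bar grip 42 long x 12 thick, 84 to 114 mm above the bench, on a skirt 44 mm across; x, along the bar to its white pointer end, turns with the dial and at the stop is at the red mark, 105 degrees anticlockwise of the box's x. The axis stands 48 mm in front of the closed lid's edge and 40 mm to the left (+y) of the box's middle
- glue_bottle: small white dropper bottle with a red band, 23 mm across, 58 high; origin under its centre. Leave it alone
- fuse_box: little white carton 62 x 40 x 20; origin under its centre. Leave it alone
- flux_tub: round white tub with a blue lid, 45 mm across, 23 high; origin under its centre. Leave it alone

How it is judged (in metres and radians):
On the way, in this order (a step that is already met when the one before it is completed fails the run):
1. the timer dial is turned back to its anticlockwise stop (value of joint timer_dial below 0.15 rad), for 0.2 s.
2. with the dial still at its stop, every adapter lies in the chamber and the lid is shut (x of adapter_1 in the frame of cure_box_floor between -0.08 and 0.08 m and y of adapter_1 in the frame of cure_box_floor between -0.095 and 0.095 m and z of adapter_1 in the frame of cure_box_floor between -0.006 and 0.009 m and angle between each of adapter_1, adapter_2, adapter_3, adapter_4's own z axis and vertical below 0.2 rad and x of adapter_2 in the frame of cure_box_floor between -0.08 and 0.08 m and y of adapter_2 in the frame of cure_box_floor between -0.095 and 0.095 m and z of adapter_2 in the frame of cure_box_floor between -0.006 and 0.009 m and x of adapter_3 in the frame of cure_box_floor between -0.08 and 0.08 m and y of adapter_3 in the frame of cure_box_floor between -0.095 and 0.095 m and z of adapter_3 in the frame of cure_box_floor between -0.006 and 0.009 m and x of adapter_4 in the frame of cure_box_floor between -0.08 and 0.08 m and y of adapter_4 in the frame of cure_box_floor between -0.095 and 0.095 m and z of adapter_4 in the frame of cure_box_floor between -0.006 and 0.009 m and value of joint cure_lid below 0.04 rad and value of joint timer_dial below 0.15 rad), for 0.2 s.
At the end, for the whole second after the job is handed in: Every adapter lies at rest flat on the chamber floor (within 9 mm of it, upright within 0.2 rad, none on another), the lid is shut (within 0.04 rad) and the dial rests on the fourth click from the stop (2.09 rad, within 0.15) (x of adapter_1 in the frame of cure_box_floor between -0.08 and 0.08 m and y of adapter_1 in the frame of cure_box_floor between -0.095 and 0.095 m and z of adapter_1 in the frame of cure_box_floor between -0.006 and 0.009 m and angle between each of adapter_1, adapter_2, adapter_3, adapter_4's own z axis and vertical below 0.2 rad and x of adapter_2 in the frame of cure_box_floor between -0.08 and 0.08 m and y of adapter_2 in the frame of cure_box_floor between -0.095 and 0.095 m and z of adapter_2 in the frame of cure_box_floor between -0.006 and 0.009 m and x of adapter_3 in the frame of cure_box_floor between -0.08 and 0.08 m and y of adapter_3 in the frame of cure_box_floor between -0.095 and 0.095 m and z of adapter_3 in the frame of cure_box_floor between -0.006 and 0.009 m and x of adapter_4 in the frame of cure_box_floor between -0.08 and 0.08 m and y of adapter_4 in the frame of cure_box_floor between -0.095 and 0.095 m and z of adapter_4 in the frame of cure_box_floor between -0.006 and 0.009 m and value of joint cure_lid below 0.04 rad and value of joint timer_dial between 1.9444 and 2.2444 rad and linear speed of each of adapter_1, adapter_2, adapter_3, adapter_4 below 0.02 m/s); the robot touches nothing.
It fails at once if an adapter is in the chamber with the lid open while the dial is off its stop (lamps on) (((x of adapter_1 in the frame of cure_box_floor between -0.08 and 0.08 m and y of adapter_1 in the frame of cure_box_floor between -0.095 and 0.095 m and z of adapter_1 in the frame of cure_box_floor between -0.006 and 0.04 m) or (x of adapter_2 in the frame of cure_box_floor between -0.08 and 0.08 m and y of adapter_2 in the frame of cure_box_floor between -0.095 and 0.095 m and z of adapter_2 in the frame of cure_box_floor between -0.006 and 0.04 m) or (x of adapter_3 in the frame of cure_box_floor between -0.08 and 0.08 m and y of adapter_3 in the frame of cure_box_floor between -0.095 and 0.095 m and z of adapter_3 in the frame of cure_box_floor between -0.006 and 0.04 m) or (x of adapter_4 in the frame of cure_box_floor between -0.08 and 0.08 m and y of adapter_4 in the frame of cure_box_floor between -0.095 and 0.095 m and z of adapter_4 in the frame of cure_box_floor between -0.006 and 0.04 m)) and value of joint each of cure_lid, timer_dial above 0.3 rad).
It fails at once if the lid is slammed (faster than 2.5 rad/s) (velocity of joint cure_lid below -2.5 rad/s).
It fails at once if the glue bottle, the carton or the flux tub is moved by more than 25 mm (distance of any of glue_bottle, fuse_box, flux_tub from where it was at the start of the episode above 0.025 m).
Of adapter_1, adapter_2, adapter_3, adapter_4 only 2 to 4 are there at a start; the rules pass over those that are not, and their reading is None.
At some moment in a run one of adapter_1, adapter_2, adapter_3, adapter_4 may be knocked a few centimetres aside while the robot is not near it.
It also fails if it takes over 210 s, if anything falls off the work surface, if the arm or the gripper's body presses on something with over 40 N, if the wrist force passes 120 N, or if a joint passes its speed limit or range.

## Working session

There is one attempt and no reset: what is moved stays moved. The work goes in short steps, Python scripts to look and compute and a tool call to move; the robot and the scene stay as the last step left them, time stands still between calls to the robot, and variables do not carry over. Pictures are saved under pics/ and viewed, at most 14 in all, crops included, and the job is handed in when it is done.

Besides the shell and the picture viewer there is one more tool, called after ">>>" as a command line: name --pt "numbers of a row" for each row, then --argument value for the rest. apply_moves: Moves the arm, as the interface text tells. Its arguments: {"type":"object","properties":{"rows":{"type":"array"},"fingers":{"type":"number"},"grip_force":{"type":"number"}},"required":["rows"]}

```bash
mkdir -p pics; python3 - <<'E'
from bench import sense, eyes, job, models
import cv2,numpy as np
for c in("top","side"):
    p,d=eyes.snapshot(c); cv2.imwrite(f"pics/{c}0.png",p[...,::-1])
    k=eyes.get_calibration(c); print(c,np.round(k["intrinsics"],1).tolist(),np.round(k["R"],3).tolist(),np.round(k["t"],1))
    for n in("adapter_1","timer_dial_grip","cure_box","cure_box_floor","riser","cure_lid_edge","cure_lid_hinge","glue_bottle","fuse_box","flux_tub"):
        print(n,[(np.round(r["xyz"]).tolist(),round(r["confidence"],2)) for r in models.place_of(n,c)][:6])
print(sense())
E
```

```text
top [[401.7, 0.0, 328.2], [0.0, 401.7, 200.7], [0.0, 0.0, 1.0]] [[-0.01, -1.0, 0.003], [-0.99, 0.01, -0.143], [0.143, -0.005, -0.99]] [  40.4  480.6 1103.3]
adapter_1 [([554.0, 372.0, 46.0], 0.73), ([624.0, 342.0, 46.0], 0.6), ([589.0, 281.0, 43.0], 0.58), ([528.0, 305.0, 49.0], 0.51)]
timer_dial_grip [([351.0, -301.0, 104.0], 0.52)]
cure_box [([448.0, -328.0, -1.0], 0.97)]
cure_box_floor [([489.0, -324.0, 50.0], 0.58)]
riser [([574.0, 326.0, -2.0], 0.9)]
cure_lid_edge [([582.0, -311.0, 270.0], 0.66)]
cure_lid_hinge []
glue_bottle []
fuse_box [([347.0, 382.0, 1.0], 0.61)]
flux_tub [([623.0, 344.0, 48.0], 0.75), ([618.0, -126.0, 6.0], 0.54)]
side [[514.4, 0.0, 318.8], [0.0, 514.4, 200.2], [0.0, 0.0, 1.0]] [[0.587, -0.81, -0.006], [-0.69, -0.496, -0.527], [0.424, 0.313, -0.85]] [-269.4  386.8 1530.3]
adapter_1 [([621.0, 344.0, 43.0], 0.69), ([591.0, 278.0, 46.0], 0.52), ([586.0, -308.0, 272.0], 0.36)]
timer_dial_grip []
cure_box [([447.0, -328.0, 2.0], 0.7), ([620.0, 344.0, 44.0], 0.36)]
cure_box_floor [([490.0, -327.0, 47.0], 0.68)]
riser [([575.0, 324.0, -2.0], 0.63)]
cure_lid_edge [
[... 224 characters left out ...]
0], 0.47)]
{'time': 1.1, 'joint_pos': array([-7.55955870e+01,  7.47166279e+00,  8.52656723e+01, -7.79576593e-04,
        8.72620460e+01, -4.89084130e+00]), 'qd': array([-0.06381902, -0.05621085,  0.14869081,  0.0375895 , -0.04999603,
        0.04568113]), 'joint_efforts': array([-4.23010642e-04, -5.69321215e+01, -5.00876248e+01, -3.49929996e-04,
        9.64113242e-04, -3.19179350e-06]), 'tool_pos': array([ 198.3037698 , -566.29807477,  231.30745832]), 'tcp_rot': array([1.79999450e+02, 8.28625413e-04, 1.92952916e+01]), 'ft_force': array([-0.59410105, -0.27721003,  0.73949104]), 'wrist_torque': array([ 0.0211172 , -0.00939384,  0.04334276]), 'grip_force': 0.0, 'finger_gap': 85.36943409390477}
```

View pics/top0.png

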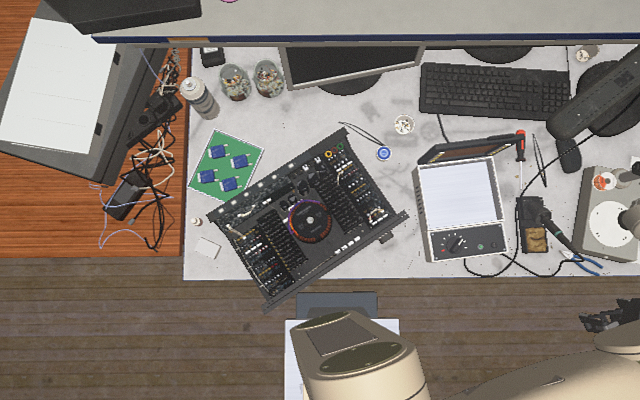

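View pics/side0.png

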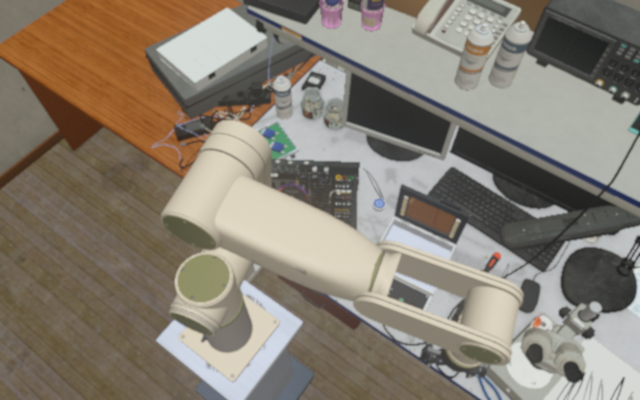

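The top view shows four adapters at (218,152), (240,161), (207,177), (229,184), the box around (462,205) with its dial at (453,242), the tub at (384,153), the carton at (208,247) and the bottle at (196,221). The side view confirms that the lid is upright and that the arm hides the dial. Next I'll measure the orientations.

```bash
cat > h.py <<'E'
from bench import sense, eyes, job, models
import cv2,numpy as np
def proj(X,c="top"):
    k=eyes.get_calibration(c); p=(np.asarray(X,float)@np.array(k["R"]).T+k["t"])@np.array(k["intrinsics"]).T
    return p[...,:2]/p[...,2:]
def cloud(d,c="top"):
    k=eyes.get_calibration(c);K=np.array(k["intrinsics"]);v,u=np.mgrid[:400,:640]
    P=np.stack([(u-K[0,2])/K[0,0]*d,(v-K[1,2])/K[1,1]*d,d],-1)
    return (P-k["t"])@np.array(k["R"])
def rect(img,x0,x1,y0,y1,z,s,c="top"):
    # world plane z -> picture: up=+x, left=+y, s px/mm
    X,Y=np.meshgrid(x1-np.arange(int((x1-x0)*s))/s, y1-np.arange(int((y1-y0)*s))/s,indexing="ij")
    m=proj(np.stack([X,Y,np.full_like(X,z)],-1),c).astype(np.float32)
    return cv2.remap(img,m[...,0],m[...,1],cv2.INTER_CUBIC)
def adapters(P):
    out=[]
    for r in models.cut_out("adapter_1","top"):
        m=r["pixels"]; q=P[m]; q=q[(q[:,2]>50)&(q[:,2]<75)]
        if len(q)<20: continue
        rc=cv2.minAreaRect(q[:,:2].astype(np.float32))
        C=q[:,:2]-q[:,:2].mean(0);w,V=np.linalg.eigh(C.T@C)
        out.append((np.round(rc[0],1),np.round(rc[1],1),round(rc[2],1),"pca",round(np.degrees(np.arctan2(V[1,1],V[0,1]))%180,1),np.round(q.mean(0),1),len(q),round(r["confidence"],2)))
    return out
E
python3 - <<'E'
from h import *
p,d=eyes.snapshot("top"); P=cloud(d)
for a in adapters(P): print(*a)
m=models.cut_out("cure_box","top")[0]["pixels"]
q=P[m]; 
for lo,hi in((73,83),(84,97),(45,56)):
    k=q[(q[:,2]>lo)&(q[:,2]<hi)]; print(lo,len(k),cv2.minAreaRect(k[:,:2].astype(np.float32)),k.mean(0))
l=models.cut_out("cure_lid","top")[0]["pixels"]; k=P[l]; print("lid",len(k),np.percentile(k,[2,50,98],axis=0).round())
a=rect(p,490,670,230,420,60,3); b=rect(p,300,450,-420,-230,110,3)
cv2.imwrite("pics/a1.png",a[...,::-1]); cv2.imwrite("pics/b1.png",b[...,::-1])
E
```

```text
[590.9 285. ] [32.6 44.6] 10.7 pca 102.4 [591.1 283.8  62.7] 171 0.78
[550.6 372.4] [33.9 54.6] 10.4 pca 97.4 [549.5 372.8  61.9] 211 0.7
[529.4 310.4] [37.2 57.3] 15.5 pca 105.8 [526.9 310.2  61.8] 218 0.64
[621.1 344.9] [32.  51.9] 11.6 pca 98.9 [620.1 344.9  62.4] 187 0.47
73 2348 ((447.71197509765625, -327.17535400390625), (260.2727355957031, 210.350341796875), 6.87959623336792) [ 376.31505909 -338.98936937   79.18790182]
84 843 ((453.72216796875, -327.4559326171875), (259.20001220703125, 212.04893493652344), 7.11109733581543) [ 465.09499041 -323.67963633   89.56350154]
45 4063 ((450.238037109375, -325.25), (259.8397521972656, 207.4610137939453), 6.6283159255981445) [ 492.03038405 -325.85374251   51.50221884]
lid 1741 [[ 564. -413.    3.]
 [ 583. -314.  213.]
 [ 664. -207.  287.]]
```

View pics/a1.png

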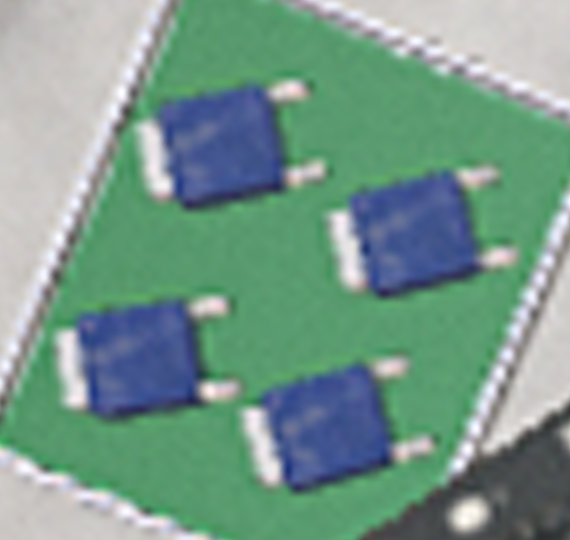

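View pics/b1.png

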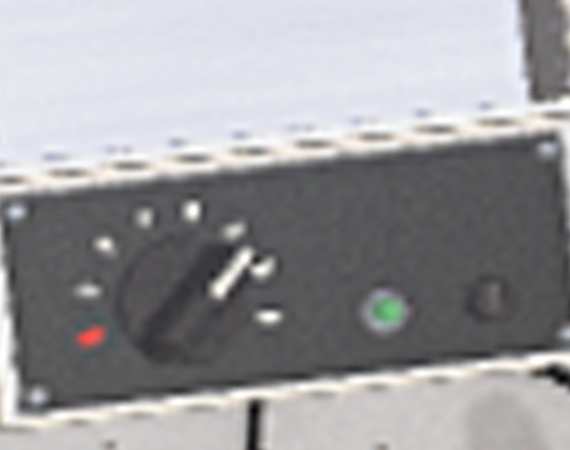

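The four adapters have their plugs towards +y and their posts towards -y, at about 98 to 105° yaw. In the dial crop the bar runs from (160,340) to its white pointer near (245,255), so it points at about -40° and stands on click 5. The red stop mark is at (90,337). The box yaw is about 6.7°. I'll go to the dial first.

>>> apply_moves --pt "0 0 0 0 0 0.168" --pt "0 0 0 0 0 0.168" --pt "0 0 0 0 0 0.168" --pt "0 0 0 0 0 0.168" --pt "0 0 0 0 0 0.168" --fingers 45 --grip_force 60

```text
time: 1.92
tool_pos: [198.3, -566.3, 231.3]
tcp_rot: [-180.0, 0.0, -29.1]
ft_force: [-0.1, 0.2, -0.8]
finger_gap: 44.9
grip_force: 0.0
```

>>> apply_moves --pt "0 0 0 0 0 0.167" --pt "-8 -50 0 0 0 0" --pt "-8 -50 0 0 0 0" --pt "-8 -50 0 0 0 0" --pt "-8 -50 0 0 0 0"

```text
time: 2.55
tool_pos: [298.0, -388.3, 231.4]
tcp_rot: [180.0, -0.0, -38.4]
ft_force: [0.9, -0.0, -0.0]
finger_gap: 45.2
grip_force: 0.0
```

>>> apply_moves --pt "-8 -52 0 0 0 0" --pt "-8 -52 0 0 0 0" --pt "0 0 20 0 0 0" --pt "0 0 10 0 0 0" --pt "0 0 0 0 0 0"

```text
time: 3.18
tool_pos: [348.8, -298.1, 200.4]
tcp_rot: [-180.0, 0.1, -38.4]
ft_force: [-0.1, 0.3, 0.1]
finger_gap: 45.2
grip_force: 0.0
```

>>> apply_moves --pt "0 0 30 0 0 0" --pt "0 0 30 0 0 0" --pt "0 0 25 0 0 0" --pt "0 0 20 0 0 0" --pt "0 0 7 0 0 0"

```text
time: 3.8
tool_pos: [348.7, -298.5, 88.5]
tcp_rot: [-180.0, 0.1, -38.5]
ft_force: [0.4, -0.9, 0.3]
finger_gap: 44.8
grip_force: 0.0
```

>>> apply_moves --pt "0 0 0 0 0 0" --pt "0 0 0 0 0 0" --pt "0 0 0 0 0 0" --pt "0 0 0 0 0 0" --pt "0 0 0 0 0 0" --fingers 0 --grip_force 40

```text
time: 4.42
tool_pos: [349.2, -299.9, 90.7]
tcp_rot: [179.9, -0.1, -38.4]
ft_force: [-4.6, -4.8, 0.4]
finger_gap: 11.3
grip_force: 42.5
```

```bash
python3 -c "
from h import *
s=sense();print({k:np.round(v,2) for k,v in s.items()})"
```

```text
{'time': np.float64(4.42), 'joint_pos': array([-46.94,  -7.96, 115.81,  -0.14,  72.03,  81.53]), 'qd': array([-0.02, -0.07,  0.01,  0.03,  0.08, -0.09]), 'joint_efforts': array([ 3.380e+00, -3.879e+01, -4.605e+01,  2.340e+00, -4.000e-02,
        2.000e-02]), 'tool_pos': array([ 349.22, -299.91,   90.65]), 'tcp_rot': array([ 1.7985e+02, -1.0000e-01, -3.8420e+01]), 'ft_force': array([-4.63, -4.77,  0.36]), 'wrist_torque': array([-0.71,  0.74,  0.01]), 'grip_force': np.float64(42.53), 'finger_gap': np.float64(11.33)}
```

>>> apply_moves --pt "0 1.5 0 0 0 0" --pt "0 0 0 0 0 -0.18" --pt "0 0 0 0 0 -0.18" --pt "0 0 0 0 0 -0.18" --pt "0 0 0 0 0 -0.18"

```text
time: 5.05
tool_pos: [349.1, -299.8, 90.6]
tcp_rot: [180.0, -0.1, 3.2]
ft_force: [-3.0, 1.8, 5.7]
finger_gap: 11.4
grip_force: 43.2
```

>>> apply_moves --pt "0 0 0 0 0 -0.18" --pt "0 0 0 0 0 -0.18" --pt "0 0 0 0 0 -0.18" --pt "0 0 0 0 0 -0.18" --pt "0 0 0 0 0 -0.18"

```text
time: 5.68
tool_pos: [348.9, -299.6, 90.6]
tcp_rot: [180.0, -0.0, 54.8]
ft_force: [-2.4, 1.4, 6.1]
finger_gap: 11.3
grip_force: 43.4
```

>>> apply_moves --pt "0 0 0 0 0 -0.18" --pt "0 0 0 0 0 -0.18" --pt "0 0 0 0 0 -0.18" --pt "0 0 0 0 0 -0.18" --pt "0 0 0 0 0 0"

```text
time: 6.3
tool_pos: [348.6, -299.7, 90.6]
tcp_rot: [-180.0, 0.0, 95.8]
ft_force: [-4.4, 3.4, 7.9]
finger_gap: 11.1
grip_force: 43.6
```

>>> apply_moves --pt "0 0 0 0 0 -0.18" --pt "0 0 0 0 0 -0.18" --pt "0 0 0 0 0 -0.06" --pt "0 0 0 0 0 0" --pt "0 0 0 0 0 0"

```text
time: 6.92
tool_pos: [348.8, -299.8, 90.7]
tcp_rot: [180.0, 0.0, 119.5]
ft_force: [-4.9, 3.6, 8.5]
finger_gap: 11.3
grip_force: 99.3
```

```bash
python3 -c "
from h import *
s=sense();print({k:np.round(v,2) for k,v in s.items()})"
```

```text
{'time': np.float64(6.92), 'joint_pos': array([-4.7100e+01, -7.9700e+00,  1.1581e+02,  4.0000e-02,  7.2130e+01,
       -7.6650e+01]), 'qd': array([ 0.07, -0.02,  0.09,  0.02,  0.02, -0.08]), 'joint_efforts': array([  2.87, -36.46, -45.28,  -0.33,  -1.91,  -2.62]), 'tool_pos': array([ 348.75, -299.78,   90.73]), 'tcp_rot': array([1.7995e+02, 3.0000e-02, 1.1953e+02]), 'ft_force': array([-4.93,  3.56,  8.5 ]), 'wrist_torque': array([ 0.51,  0.78, -2.6 ]), 'grip_force': np.float64(99.33), 'finger_gap': np.float64(11.26)}
```

>>> apply_moves --pt "0 0 0 0 0 0.1" --pt "0 0 0 0 0 0" --pt "0 0 0 0 0 0" --pt "0 0 0 0 0 0" --pt "0 0 0 0 0 0"

```text
time: 7.55
tool_pos: [348.7, -299.7, 90.6]
tcp_rot: [180.0, 0.0, 113.9]
ft_force: [-4.2, 1.4, 6.7]
finger_gap: 11.4
grip_force: 50.7
```

>>> apply_moves --pt "0 0 0 0 0 0" --pt "0 0 0 0 0 0" --pt "0 0 -20 0 0 0" --pt "0 0 -50 0 0 0" --pt "0 0 -60 0 0 0" --fingers 50

```text
time: 8.18
tool_pos: [348.0, -298.5, 219.6]
tcp_rot: [-180.0, -0.1, 114.0]
ft_force: [-0.1, -0.1, -0.4]
finger_gap: 50.0
grip_force: 0.0
```

```bash
cat >> h.py <<'E'
def blue(p):
    s=5; x0,x1,y0,y1=480,680,220,430
    a=rect(p,x0,x1,y0,y1,62,s); h=cv2.cvtColor(a,cv2.COLOR_RGB2HSV)
    m=cv2.inRange(h,(108,120,40),(128,255,255)); m=cv2.morphologyEx(m,cv2.MORPH_OPEN,np.ones((15,15)))
    for c in cv2.findContours(m,cv2.RETR_EXTERNAL,cv2.CHAIN_APPROX_NONE)[0]:
        if cv2.contourArea(c)<400*s*s: continue
        r=cv2.minAreaRect(c); print("c",round(x1-r[0][1]/s,1),round(y1-r[0][0]/s,1),"size",np.round(np.array(r[1])/s,1),"yaw",round(90+((-r[2]+45)%90-45),1))
def plan(x,y,z,yaw):
    s=sense(); t=s["tool_pos"]; a=np.radians(yaw); d=np.array([x,y,z])-t
    dy=(yaw-s["tcp_rot"][2]+180)%360-180
    print("turn rz",round(-np.radians(dy),3),"then shift",np.round([d[0]*np.cos(a)+d[1]*np.sin(a),d[0]*np.sin(a)-d[1]*np.cos(a),-d[2]],1),"from",np.round(t,1),np.round(s["tcp_rot"],1))
E
python3 - <<'E'
from h import *
p,d=eyes.snapshot("top"); blue(p)
b=rect(p,300,600,-440,-210,110,2); cv2.imwrite("pics/b2.png",b[...,::-1])
plan(591,284,220,102)
E
```

```text
c 527.3 309.6 size [33.4 35.5] yaw 105.8
c 550.0 372.7 size [33.7 36.7] yaw 99.1
c 591.6 281.0 size [33.5 35.3] yaw 103.8
c 620.8 345.2 size [34.1 35.8] yaw 101.2
turn rz 0.21 then shift [522.9 356.6   9.8] from [ 350.9 -301.6  229.8] [179.8   0.6 114. ]
```

View pics/b2.png

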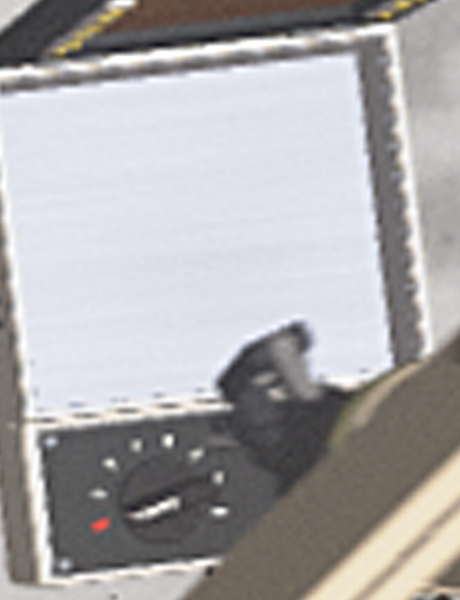

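The pointer (135,515)-(175,503) is at the red mark, so the dial is at its stop. Next I'll go to the adapter at (591.6, 281).

>>> apply_moves --pt "0 0 0 0 0 0.178" --pt "40 30 0 0 0 0" --pt "42 31 0 0 0 0" --pt "42 31 0 0 0 0" --pt "42 31 0 0 0 0"

```text
time: 8.85
tool_pos: [429.0, -107.3, 219.4]
tcp_rot: [179.9, 0.0, 103.8]
ft_force: [0.4, 0.8, 1.1]
finger_gap: 49.7
grip_force: 0.0
```

>>> apply_moves --pt "42 31 0 0 0 0" --pt "42 31 0 0 0 0" --pt "42 31 0 0 0 0" --pt "42 31 0 0 0 0" --pt "42 31 0 0 0 0"

```text
time: 9.48
tool_pos: [529.4, 134.0, 219.2]
tcp_rot: [180.0, 0.0, 103.8]
ft_force: [0.7, 0.5, 0.9]
finger_gap: 49.9
grip_force: 0.0
```

>>> apply_moves --pt "42 31 0 0 0 0" --pt "42 31 0 0 0 0" --pt "48 33 0 0 0 0" --pt "0 0 30 0 0 0" --pt "0 0 10 0 0 0"

```text
time: 10.1
tool_pos: [588.2, 283.2, 176.2]
tcp_rot: [-179.8, 0.0, 103.9]
ft_force: [-0.8, 0.0, 0.2]
finger_gap: 50.2
grip_force: 0.0
```

```bash
python3 - <<'E'
from h import *
plan(591.6,281,80,103.8)
p,d=eyes.snapshot("top"); blue(p)
E
```

```text
turn rz 0.001 then shift [-2.9  2.8 96.2] from [588.2 283.2 176.2] [-179.8    0.   103.9]
```

>>> apply_moves --pt "-2.9 2.8 30 0 0 0" --pt "0 0 30 0 0 0" --pt "0 0 30 0 0 0" --pt "0 0 20 0 0 0" --pt "0 0 5 0 0 0"

```text
time: 10.78
tool_pos: [592.4, 280.0, 63.3]
tcp_rot: [-179.9, 0.0, 103.8]
ft_force: [-0.3, -0.8, -0.3]
finger_gap: 49.8
grip_force: 0.0
```

>>> apply_moves --pt "0 0 4 0 0 0" --pt "0 0 3 0 0 0" --pt "0 0 0 0 0 0" --pt "0 0 0 0 0 0" --pt "0 0 0 0 0 0"

```text
time: 11.4
tool_pos: [593.1, 280.9, 57.6]
tcp_rot: [180.0, -0.0, 103.8]
ft_force: [0.2, -0.1, 0.8]
finger_gap: 50.0
grip_force: 0.0
```

>>> apply_moves --pt "0 0 3 0 0 0" --pt "0 0 2 0 0 0" --pt "0 0 0 0 0 0" --pt "0 0 0 0 0 0" --pt "0 0 0 0 0 0"

```text
time: 12.02
tool_pos: [593.0, 280.8, 52.4]
tcp_rot: [180.0, -0.0, 103.8]
ft_force: [0.5, 0.4, 0.1]
finger_gap: 49.8
grip_force: 0.0
```

>>> apply_moves --pt "0 0 0 0 0 0" --pt "0 0 0 0 0 0" --pt "0 0 0 0 0 0" --pt "0 0 0 0 0 0" --pt "0 0 0 0 0 0" --fingers 0 --grip_force 25

```text
time: 12.65
tool_pos: [593.2, 280.9, 52.5]
tcp_rot: [180.0, -0.0, 103.8]
ft_force: [-0.0, 0.0, 1.9]
finger_gap: 33.2
grip_force: 25.8
```

>>> apply_moves --pt "0 0 -10 0 0 0" --pt "0 0 -30 0 0 0" --pt "0 0 -50 0 0 0" --pt "0 0 -50 0 0 0" --pt "0 0 -10 0 0 0.124"

```text
time: 13.28
tool_pos: [595.2, 281.7, 208.6]
tcp_rot: [179.5, -0.1, 96.6]
ft_force: [0.0, 0.1, 0.4]
finger_gap: 33.2
grip_force: 25.6
```

```bash
cat >> h.py <<'E'
def legs(pts,yaw,per=50,start=None):
    s=sense(); t=s["tool_pos"] if start is None else np.array(start,float); a=np.radians(yaw)
    print("at",np.round(s["tool_pos"],1),np.round(s["tcp_rot"],1),"gap",round(s["finger_gap"],1),"turn rz",round(-np.radians((yaw-s["tcp_rot"][2]+180)%360-180),3))
    for q in pts:
        d=np.array(q)-t; n=int(np.ceil(np.linalg.norm(d)/per)); t=np.array(q,float)
        print(q,n,"x",np.round(np.array([d[0]*np.cos(a)+d[1]*np.sin(a),d[0]*np.sin(a)-d[1]*np.cos(a),-d[2]])/n,1).tolist())
E
python3 - <<'E'
from h import *
legs([(450,-100,200),(490,-300,180),(520.4,-365.3,180)],96.7)
E
```

```text
at [595.2 281.7 208.6] [ 1.795e+02 -1.000e-01  9.660e+01] gap 33.2 turn rz -0.002
(450, -100, 200) 9 x [-40.2, -21.0, 1.0]
(490, -300, 180) 5 x [-40.7, 3.3, 4.0]
(520.4, -365.3, 180) 2 x [-34.2, 11.3, -0.0]
```

>>> apply_moves --pt "-40 -21 1 0 0 0" --pt "-40 -21 1 0 0 0" --pt "-40 -21 1 0 0 0" --pt "-40 -21 1 0 0 0" --pt "-40 -21 1 0 0 0"

```text
time: 13.9
tool_pos: [511.3, 68.7, 197.7]
tcp_rot: [180.0, 0.0, 96.7]
ft_force: [0.1, -0.1, -0.3]
finger_gap: 33.1
grip_force: 25.6
```

>>> apply_moves --pt "-40 -21 1 0 0 0" --pt "-40 -21 1 0 0 0" --pt "-40 -21 1 0 0 0" --pt "-40 -21 1 0 0 0" --pt "-40 3 4 0 0 0"

```text
time: 14.52
tool_pos: [454.0, -139.6, 190.2]
tcp_rot: [179.9, 0.0, 96.7]
ft_force: [0.9, 0.2, 0.3]
finger_gap: 33.4
grip_force: 25.6
```

>>> apply_moves --pt "-40 3 4 0 0 0" --pt "-40 3 4 0 0 0" --pt "-40 3 4 0 0 0" --pt "-40 4 4 0 0 0" --pt "0 0 0 0 0 0"

```text
time: 15.15
tool_pos: [486.1, -297.8, 173.0]
tcp_rot: [-180.0, -0.0, 96.5]
ft_force: [-1.0, 0.9, -0.9]
finger_gap: 33.1
grip_force: 25.6
```

```bash
python3 - <<'E'
from h import *
p,d=eyes.snapshot("top")
legs([(520.4,-365.3,180),(520.4,-365.3,70)],96.7,35)
E
```

```text
at [ 486.1 -296.3  173.1] [-180.    -0.    96.6] gap 33.2 turn rz -0.002
(520.4, -365.3, 180) 3 x [-24.2, 8.7, -2.3]
(520.4, -365.3, 70) 4 x [0.0, 0.0, 27.5]
```

>>> apply_moves --pt "-24 8.7 0 0 0 0" --pt "-24 8.7 0 0 0 0" --pt "-24.5 8.7 0 0 0 0" --pt "0 0 20 0 0 0" --pt "0 0 30 0 0 0"

```text
time: 15.82
tool_pos: [521.2, -363.5, 122.9]
tcp_rot: [179.9, 0.0, 96.7]
ft_force: [-0.1, -0.7, -0.7]
finger_gap: 33.1
grip_force: 25.6
```

>>> apply_moves --pt "0 0 30 0 0 0" --pt "0 0 20 0 0 0" --pt "0 0 6 0 0 0" --pt "0 0 2 0 0 0" --pt "0 0 0 0 0 0"

```text
time: 16.45
tool_pos: [520.7, -364.7, 65.9]
tcp_rot: [-180.0, 0.0, 96.7]
ft_force: [-3.5, -0.2, -1.0]
finger_gap: 33.2
grip_force: 25.9
```

>>> apply_moves --pt "0 0 2 0 0 0" --pt "0 0 2 0 0 0" --pt "0 0 1 0 0 0" --pt "0 0 0 0 0 0" --pt "0 0 0 0 0 0"

```text
time: 17.08
tool_pos: [521.1, -364.5, 60.3]
tcp_rot: [180.0, 0.0, 96.7]
ft_force: [-1.4, -0.3, 0.4]
finger_gap: 33.5
grip_force: 25.8
```

>>> apply_moves --pt "0 0 2 0 0 0" --pt "0 0 1.5 0 0 0" --pt "0 0 0 0 0 0" --pt "0 0 0 0 0 0" --pt "0 0 0 0 0 0"

```text
time: 17.7
tool_pos: [520.9, -364.4, 56.6]
tcp_rot: [-180.0, -0.0, 96.7]
ft_force: [-1.4, 0.1, -0.7]
finger_gap: 33.3
grip_force: 25.8
```

>>> apply_moves --pt "0 0 0 0 0 0" --pt "0 0 0 0 0 0" --pt "0 0 0 0 0 0" --pt "0 0 -20 0 0 0" --pt "0 0 -30 0 0 0" --fingers 46

```text
time: 18.32
tool_pos: [521.2, -364.3, 108.0]
tcp_rot: [180.0, -0.0, 96.7]
ft_force: [0.5, -0.8, -0.2]
finger_gap: 46.0
grip_force: 0.0
```

>>> apply_moves --pt "0 0 -40 0 0 0" --pt "0 -10 -50 0 0 0" --pt "40 -10 -10 0 0 0" --pt "0 0 0 0 0 0" --pt "0 0 0 0 0 0"

```text
time: 18.95
tool_pos: [497.1, -327.4, 208.3]
tcp_rot: [179.9, 0.1, 96.7]
ft_force: [-0.4, -0.1, -0.2]
finger_gap: 46.0
grip_force: 0.0
```

```bash
python3 - <<'E'
from h import *
p,d=eyes.snapshot("top"); blue(p)
b=rect(p,300,600,-440,-210,60,2); cv2.imwrite("pics/b3.png",b[...,::-1])
legs([(450,-100,200),(550,200,200),(620.8,345.2,180)],101.2)
E
```

```text
c 527.3 309.4 size [33.8 36. ] yaw 106.1
c 549.7 372.8 size [34.1 36.6] yaw 98.9
c 620.9 345.3 size [33.8 35.9] yaw 101.3
at [ 496.8 -327.6  207.5] [1.799e+02 1.000e-01 9.670e+01] gap 46.1 turn rz -0.078
(450, -100, 200) 5 x [46.5, -0.3, 1.5]
(550, 200, 200) 7 x [39.3, 22.3, -0.0]
(620.8, 345.2, 180) 4 x [32.2, 24.4, 5.0]
```

View pics/b3.png

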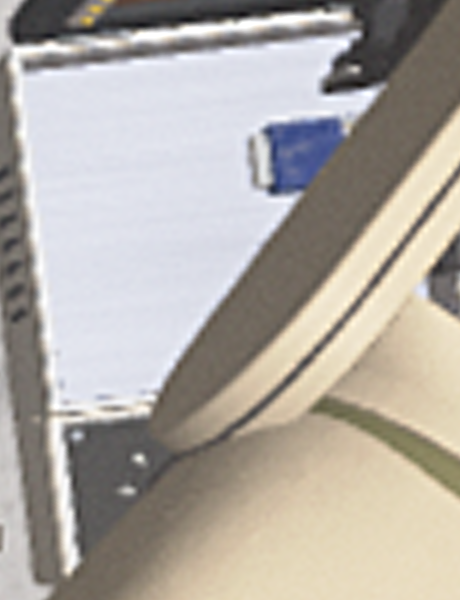

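The first adapter lies flat in the back right of the chamber, with its centre at about (300,155) in the crop. Next is the adapter at (621, 345).

>>> apply_moves --pt "0 0 0 0 0 -0.078" --pt "46.5 0 1.5 0 0 0" --pt "46.5 0 1.5 0 0 0" --pt "46.5 0 1.5 0 0 0" --pt "46.5 0 1.5 0 0 0" --fingers 50

```text
time: 19.62
tool_pos: [460.2, -143.8, 200.4]
tcp_rot: [-180.0, -0.0, 101.1]
ft_force: [0.8, 0.4, -0.3]
finger_gap: 50.0
grip_force: 0.0
```

>>> apply_moves --pt "46.5 0 1.5 0 0 0" --pt "39.3 22.3 0 0 0 0" --pt "39.3 22.3 0 0 0 0" --pt "39.3 22.3 0 0 0 0" --pt "39.3 22.3 0 0 0 0"

```text
time: 20.25
tool_pos: [509.2, 73.6, 199.1]
tcp_rot: [-180.0, 0.0, 101.1]
ft_force: [-0.1, -0.1, 0.3]
finger_gap: 49.7
grip_force: 0.0
```

>>> apply_moves --pt "39.3 22.3 0 0 0 0" --pt "39.3 22.3 0 0 0 0" --pt "39.3 22.3 0 0 0 0" --pt "32.2 24.4 5 0 0 0" --pt "32.2 24.4 5 0 0 0"

```text
time: 20.88
tool_pos: [587.5, 274.9, 188.5]
tcp_rot: [-180.0, 0.0, 101.2]
ft_force: [0.6, -0.6, 0.2]
finger_gap: 49.8
grip_force: 0.0
```

>>> apply_moves --pt "32.2 24.4 5 0 0 0" --pt "32.2 24.4 5 0 0 0" --pt "0 0 30 0 0 0" --pt "0 0 30 0 0 0" --pt "0 0 0 0 0 0"

```text
time: 21.5
tool_pos: [620.0, 345.1, 114.5]
tcp_rot: [-179.6, 0.1, 101.2]
ft_force: [-0.2, -0.2, -0.2]
finger_gap: 49.8
grip_force: 0.0
```

```bash
python3 - <<'E'
from h import *
p,d=eyes.snapshot("top"); blue(p)
legs([(621.5,345.3,52)],101.3)
E
```

```text
at [621.2 345.6 117.2] [-1.798e+02  1.000e-01  1.011e+02] gap 49.8 turn rz -0.003
(621.5, 345.3, 52) 2 x [-0.2, 0.1, 32.6]
```

>>> apply_moves --pt "0 0 30 0 0 0" --pt "0 0 22 0 0 0" --pt "0 0 8 0 0 0" --pt "0 0 3 0 0 0" --pt "0 0 2 0 0 0"

```text
time: 22.18
tool_pos: [622.6, 346.6, 55.3]
tcp_rot: [179.9, -0.0, 101.2]
ft_force: [1.3, 0.3, -0.1]
finger_gap: 50.1
grip_force: 0.0
```

>>> apply_moves --pt "0 0 0 0 0 0" --pt "0 0 0 0 0 0" --pt "0 0 0 0 0 0" --pt "0 0 0 0 0 0" --pt "0 0 0 0 0 0" --fingers 0

```text
time: 22.8
tool_pos: [622.5, 346.6, 55.3]
tcp_rot: [179.9, -0.0, 101.2]
ft_force: [-0.6, -0.4, 5.3]
finger_gap: 33.1
grip_force: 25.7
```

>>> apply_moves --pt "0 0 -10 0 0 0" --pt "0 0 -30 0 0 0" --pt "0 0 -50 0 0 0" --pt "0 0 -50 0 0 0" --pt "0 0 -8 0 0 0.079"

```text
time: 23.42
tool_pos: [624.1, 347.4, 209.0]
tcp_rot: [179.5, -0.2, 96.6]
ft_force: [0.3, 0.6, -0.5]
finger_gap: 33.2
grip_force: 25.2
```

```bash
python3 - <<'E'
from h import *
legs([(560,200,200),(450,-100,195),(480,-240,175),(509.8,-275.9,173),(509.8,-275.9,60)],96.7)
E
```

```text
at [624.1 347.4 209. ] [179.5  -0.2  96.6] gap 33.2 turn rz -0.002
(560, 200, 200) 4 x [-34.7, -20.2, 2.2]
(450, -100, 195) 7 x [-40.7, -20.6, 0.7]
(480, -240, 175) 3 x [-47.5, 4.5, 6.7]
(509.8, -275.9, 173) 1 x [-39.1, 25.4, 2.0]
(509.8, -275.9, 60) 3 x [0.0, 0.0, 37.7]
```

>>> apply_moves --pt "-34.7 -20.2 2.2 0 0 0" --pt "-34.7 -20.2 2.2 0 0 0" --pt "-34.7 -20.2 2.2 0 0 0" --pt "-34.7 -20.2 2.2 0 0 0" --pt "-40.7 -20.6 0.7 0 0 0"

```text
time: 24.05
tool_pos: [541.0, 155.3, 192.8]
tcp_rot: [-180.0, 0.0, 96.7]
ft_force: [0.8, -0.3, -0.1]
finger_gap: 33.4
grip_force: 25.2
```

>>> apply_moves --pt "-40.7 -20.6 0.7 0 0 0" --pt "-40.7 -20.6 0.7 0 0 0" --pt "-40.7 -20.6 0.7 0 0 0" --pt "-40.7 -20.6 0.7 0 0 0" --pt "-40.7 -20.6 0.7 0 0 0"

```text
time: 24.68
tool_pos: [462.4, -58.9, 189.6]
tcp_rot: [180.0, 0.0, 96.7]
ft_force: [0.3, -0.9, -0.4]
finger_gap: 33.0
grip_force: 25.2
```

>>> apply_moves --pt "-40.7 -20.6 0.7 0 0 0" --pt "-47.5 4.5 6.7 0 0 0" --pt "-47.5 4.5 6.7 0 0 0" --pt "-47.5 4.5 6.7 0 0 0" --pt "-39.1 25.4 0 0 0 0"

```text
time: 25.3
tool_pos: [506.3, -278.2, 168.1]
tcp_rot: [-179.9, -0.0, 96.5]
ft_force: [1.0, -0.2, 1.3]
finger_gap: 33.5
grip_force: 25.2
```

>>> apply_moves --pt "0 0 0 0 0 0" --pt "0 0 15 0 0 0" --pt "0 0 20 0 0 0" --pt "0 0 0 0 0 0" --pt "0 0 0 0 0 0"

```text
time: 25.92
tool_pos: [507.0, -275.9, 133.5]
tcp_rot: [-180.0, -0.0, 96.7]
ft_force: [0.3, 0.3, -0.2]
finger_gap: 32.7
grip_force: 25.2
```

```bash
python3 - <<'E'
from h import *
legs([(509.8,-275.9,59.5)],96.7,25)
E
```

```text
at [ 507.  -275.9  133.5] [-180.    -0.    96.7] gap 32.7 turn rz -0.0
(509.8, -275.9, 59.5) 3 x [-0.1, 0.9, 24.7]
```

>>> apply_moves --pt "0 2.5 25 0 0 0" --pt "0 0 25 0 0 0" --pt "0 0 14 0 0 0" --pt "0 0 4 0 0 0" --pt "0 0 2 0 0 0"

```text
time: 26.55
tool_pos: [510.2, -276.4, 64.3]
tcp_rot: [179.9, 0.0, 96.7]
ft_force: [-0.4, 0.7, -0.2]
finger_gap: 33.1
grip_force: 25.2
```

>>> apply_moves --pt "0 0 2 0 0 0" --pt "0 0 1.5 0 0 0" --pt "0 0 0 0 0 0" --pt "0 0 0 0 0 0" --pt "0 0 0 0 0 0"

```text
time: 27.18
tool_pos: [509.7, -276.2, 60.1]
tcp_rot: [180.0, 0.0, 96.6]
ft_force: [-0.2, 0.8, -0.5]
finger_gap: 33.1
grip_force: 25.2
```

>>> apply_moves --pt "0 0 0 0 0 0" --pt "0 0 0 0 0 0" --pt "0 0 0 0 0 0" --pt "0 0 -20 0 0 0" --pt "0 0 -30 0 0 0" --fingers 46

```text
time: 27.8
tool_pos: [509.1, -275.8, 110.7]
tcp_rot: [-179.9, -0.1, 96.6]
ft_force: [2.3, -0.9, 0.3]
finger_gap: 45.9
grip_force: 0.0
```

>>> apply_moves --pt "0 0 -40 0 0 0" --pt "0 -15 -50 0 0 0" --pt "45 -10 -5 0 0 0" --pt "45 -10 0 0 0 0" --pt "45 0 0 0 0 0" --fingers 50

```text
time: 28.42
tool_pos: [458.9, -145.2, 207.0]
tcp_rot: [179.9, 0.1, 96.6]
ft_force: [1.1, 0.3, 0.6]
finger_gap: 49.8
grip_force: 0.0
```

```bash
python3 - <<'E'
from h import *
p,d=eyes.snapshot("top"); blue(p)
b=rect(p,400,600,-440,-210,60,2); cv2.imwrite("pics/b4.png",b[...,::-1])
legs([(450,-60,200),(527.5,309.4,200),(527.5,309.4,115)],106,52)
E
```

```text
c 527.3 309.6 size [33.7 35.8] yaw 105.2
c 550.0 372.8 size [33.8 36.7] yaw 98.6
at [ 458.6 -140.7  206.7] [ 1.799e+02 -1.000e-01  9.670e+01] gap 49.9 turn rz -0.162
(450, -60, 200) 2 x [40.0, 7.0, 3.4]
(527.5, 309.4, 200) 8 x [41.7, 22.0, -0.0]
(527.5, 309.4, 115) 2 x [0.0, 0.0, 42.5]
```

View pics/b4.png

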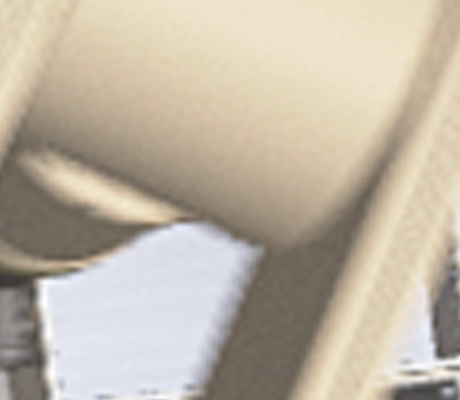

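```bash
python3 - <<'E'
from h import *
for c in("top","side"):
    p,d=eyes.snapshot(c); P=cloud(d,c).reshape(-1,3)
    q=P[(d.ravel()>0)&(P[:,2]>64)&(P[:,2]<125)]
    a=np.radians(105.7); e=q[:,:2]-[527.4,309.5]
    u=e@[np.cos(a),np.sin(a)]; v=e@[np.sin(a),-np.cos(a)]
    for lo,hi in((-45,-15),(-14,14),(15,45)):
        m=(u>lo)&(u<hi)&(v<-20)&(v>-90); print(c,lo,hi,m.sum(),"nearest v",np.sort(v[m])[-4:].round(),"z",q[m][:,2].max().round() if m.any() else None)
E
```

```text
top -45 -15 224 nearest v [-39. -39. -38. -36.] z 114.0
top -14 14 178 nearest v [-50. -49. -49. -47.] z 114.0
top 15 45 152 nearest v [-58. -58. -57. -55.] z 113.0
side -45 -15 0 nearest v [] z None
side -14 14 0 nearest v [] z None
side 15 45 0 nearest v [] z None
```

>>> apply_moves --pt "0 0 0 0 0 -0.16" --pt "40 7 3 0 0 0" --pt "40 7 3 0 0 0" --pt "41.7 22 0 0 0 0" --pt "41.7 22 0 0 0 0" --fingers 45

```text
time: 29.2
tool_pos: [471.4, 27.3, 200.3]
tcp_rot: [179.9, 0.1, 105.7]
ft_force: [0.6, -0.6, 0.4]
finger_gap: 44.9
grip_force: 0.0
```

>>> apply_moves --pt "41.7 22 0 0 0 0" --pt "41.7 22 0 0 0 0" --pt "41.7 22 0 0 0 0" --pt "41.7 22 0 0 0 0" --pt "41.7 22 0 0 0 0"

```text
time: 29.82
tool_pos: [520.9, 258.4, 200.1]
tcp_rot: [179.9, 0.0, 105.8]
ft_force: [1.0, -0.2, -0.1]
finger_gap: 45.0
grip_force: 0.0
```

>>> apply_moves --pt "41.7 22 0 0 0 0" --pt "0 0 20 0 0 0" --pt "0 0 20 0 0 0" --pt "0 0 0 0 0 0" --pt "0 0 0 0 0 0"

```text
time: 30.45
tool_pos: [529.6, 302.6, 159.3]
tcp_rot: [-180.0, 0.0, 105.7]
ft_force: [0.2, -0.7, 0.3]
finger_gap: 45.0
grip_force: 0.0
```

```bash
python3 - <<'E'
from h import *
p,d=eyes.snapshot("top"); blue(p)
legs([(527.4,309.5,53)],105.7,30)
E
```

```text
at [529.9 302.9 159.9] [179.9  -0.  105.7] gap 45.0 turn rz 0.001
(527.4, 309.5, 53) 4 x [1.8, -0.2, 26.7]
```

>>> apply_moves --pt "7 -0.6 25 0 0 0" --pt "0 0 30 0 0 0" --pt "0 0 30 0 0 0" --pt "0 0 14 0 0 0" --pt "0 0 4 0 0 0"

```text
time: 31.12
tool_pos: [527.3, 310.1, 56.8]
tcp_rot: [180.0, -0.0, 105.8]
ft_force: [-1.4, -1.6, 8.6]
finger_gap: 44.9
grip_force: 0.3
```

>>> apply_moves --pt "0 0 3 0 0 0" --pt "0 0 0 0 0 0" --pt "0 0 0 0 0 0" --pt "0 0 0 0 0 0" --pt "0 0 0 0 0 0"

```text
time: 31.75
tool_pos: [529.3, 311.2, 55.9]
tcp_rot: [179.7, -0.1, 105.8]
ft_force: [4.1, 2.0, 6.1]
finger_gap: 44.9
grip_force: 0.0
```

>>> apply_moves --pt "0 0 0 0 0 0" --pt "0 0 0 0 0 0" --pt "0 0 0 0 0 0" --pt "0 0 0 0 0 0" --pt "0 0 0 0 0 0" --fingers 0

```text
time: 32.38
tool_pos: [528.8, 311.1, 55.7]
tcp_rot: [179.7, -0.0, 105.8]
ft_force: [0.7, -0.1, 8.3]
finger_gap: 33.3
grip_force: 24.3
```

>>> apply_moves --pt "0 0 -10 0 0 0" --pt "0 0 -30 0 0 0" --pt "0 0 -50 0 0 0" --pt "0 0 -50 0 0 0" --pt "0 0 -8 0 0 0.157"

```text
time: 33.0
tool_pos: [529.0, 311.2, 207.2]
tcp_rot: [179.6, -0.1, 96.7]
ft_force: [1.0, 0.1, -1.5]
finger_gap: 33.2
grip_force: 25.3
```

```bash
python3 - <<'E'
from h import *
p,d=eyes.snapshot("top");blue(p)
legs([(450,-100,200),(454.9,-373,190),(454.9,-373,130)],96.7,48)
E
```

```text
at [528.5 310.9 206.1] [ 1.797e+02 -1.000e-01  9.610e+01] gap 33.3 turn rz -0.01
(450, -100, 200) 9 x [-44.3, -14.0, 0.7]
(454.9, -373, 190) 6 x [-45.3, -4.5, 1.7]
(454.9, -373, 130) 2 x [0.0, 0.0, 30.0]
```

>>> apply_moves --pt "-44.3 -14 0.7 0 0 0" --pt "-44.3 -14 0.7 0 0 0" --pt "-44.3 -14 0.7 0 0 0" --pt "-44.3 -14 0.7 0 0 0" --pt "-44.3 -14 0.7 0 0 0"

```text
time: 33.67
tool_pos: [482.5, 80.5, 196.9]
tcp_rot: [-179.9, -0.0, 97.0]
ft_force: [1.0, 0.8, -0.1]
finger_gap: 33.0
grip_force: 25.3
```

>>> apply_moves --pt "-44.3 -14 0.7 0 0 0" --pt "-44.3 -14 0.7 0 0 0" --pt "-44.3 -14 0.7 0 0 0" --pt "-44.3 -14 0.7 0 0 0" --pt "-45.3 -4.5 1.7 0 0 0"

```text
time: 34.3
tool_pos: [448.8, -147.3, 192.6]
tcp_rot: [-179.9, -0.0, 96.9]
ft_force: [1.6, 0.4, -0.1]
finger_gap: 33.1
grip_force: 25.3
```

>>> apply_moves --pt "-45.3 -4.5 1.7 0 0 0" --pt "-45.3 -4.5 1.7 0 0 0" --pt "-45.3 -4.5 1.7 0 0 0" --pt "-45.3 -4.5 1.7 0 0 0" --pt "-45.3 -4.5 1.7 0 0 0"

```text
time: 34.92
tool_pos: [453.8, -374.7, 183.7]
tcp_rot: [-179.9, -0.1, 97.0]
ft_force: [0.6, 0.3, -0.7]
finger_gap: 33.0
grip_force: 25.3
```

>>> apply_moves --pt "0 0 0 0 0 0" --pt "0 0 20 0 0 0" --pt "0 0 20 0 0 0" --pt "0 0 0 0 0 0" --pt "0 0 0 0 0 0"

```text
time: 35.55
tool_pos: [454.6, -373.0, 144.4]
tcp_rot: [-180.0, -0.0, 96.9]
ft_force: [0.4, -0.5, -0.9]
finger_gap: 32.9
grip_force: 25.3
```

```bash
python3 - <<'E'
from h import *
p,d=eyes.snapshot("top");blue(p)
b=rect(p,400,600,-440,-210,60,2); cv2.imwrite("pics/b5.png",b[...,::-1])
legs([(454.9,-373,60)],96.7,30)
E
```

```text
c 549.9 372.6 size [33.7 36.5] yaw 99.2
at [ 454.9 -373.5  145. ] [180.    0.   96.9] gap 33.2 turn rz 0.003
(454.9, -373, 60) 3 x [0.2, 0.0, 28.3]
```

View pics/b5.png

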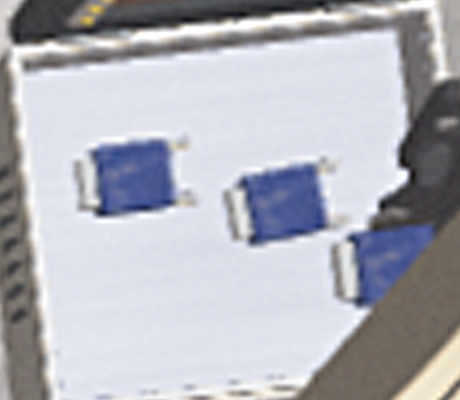

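The picture shows that the first adapter was knocked forward to about (285,205), which is (498,-352) in the world. So I'll put the held one at the front left instead and then mend the first.

>>> apply_moves --pt "30 0 0 0 0 0" --pt "30 0 0 0 0 0" --pt "30.5 0 0 0 0 0" --pt "0 0 10 0 0 0" --pt "0 0 25 0 0 0"

```text
time: 36.22
tool_pos: [445.5, -285.3, 111.3]
tcp_rot: [179.8, 0.2, 96.9]
ft_force: [0.5, -1.1, -0.8]
finger_gap: 32.8
grip_force: 25.3
```

>>> apply_moves --pt "0 0 25 0 0 0" --pt "0 0 14 0 0 0" --pt "0 0 4 0 0 0" --pt "0 0 0 0 0 0" --pt "0 0 0 0 0 0"

```text
time: 36.85
tool_pos: [444.5, -284.4, 67.6]
tcp_rot: [179.9, 0.1, 96.8]
ft_force: [-0.2, -0.3, -0.2]
finger_gap: 32.9
grip_force: 25.3
```

>>> apply_moves --pt "0 0 3 0 0 0" --pt "0 0 2 0 0 0" --pt "0 0 1 0 0 0" --pt "0 0 1 0 0 0" --pt "0 0 0 0 0 0"

```text
time: 37.48
tool_pos: [443.9, -283.9, 59.8]
tcp_rot: [180.0, 0.0, 96.8]
ft_force: [-2.3, 1.3, 3.0]
finger_gap: 32.8
grip_force: 25.6
```

>>> apply_moves --pt "0 0 0 0 0 0" --pt "0 0 0 0 0 0" --pt "0 0 0 0 0 0" --pt "0 0 -20 0 0 0" --pt "0 0 -30 0 0 0" --fingers 46

```text
time: 38.1
tool_pos: [442.9, -283.2, 108.8]
tcp_rot: [-179.9, -0.1, 96.8]
ft_force: [0.4, -0.3, -0.2]
finger_gap: 45.9
grip_force: 0.0
```

>>> apply_moves --pt "0 0 -30 0 0 0" --pt "-45 0 -10 0 0 0" --pt "-45 0 0 0 0 0" --pt "-45 0 0 0 0 0" --pt "0 0 0 0 0 0" --fingers 50

```text
time: 38.72
tool_pos: [459.3, -420.6, 148.9]
tcp_rot: [-180.0, 0.0, 96.7]
ft_force: [1.0, 0.5, -0.4]
finger_gap: 50.2
grip_force: 0.0
```

```bash
sed -i 's/def blue(p):/def blue(p,win=(480,680,220,430),z=62):/; s/s=5; x0,x1,y0,y1=480,680,220,430/s=5; x0,x1,y0,y1=win/; s/y1,62,s)/y1,z,s)/' h.py; python3 - <<'E'
from h import *
p,d=eyes.snapshot("top");blue(p)
blue(p,(400,600,-440,-210),66)
b=rect(p,400,600,-440,-210,66,2); cv2.imwrite("pics/b6.png",b[...,::-1])
legs([(500,-352,145)],99,40)
E
```

```text
c 549.9 372.8 size [33.9 36.7] yaw 98.5
c 497.0 -350.1 size [31.4 33.7] yaw 102.5
c 509.9 -275.2 size [31.6 32.8] yaw 97.2
at [ 459.4 -418.9  148.8] [-180.    -0.    96.7] gap 50.2 turn rz -0.04
(500, -352, 145) 2 x [29.9, 25.3, 1.9]
```

View pics/b6.png

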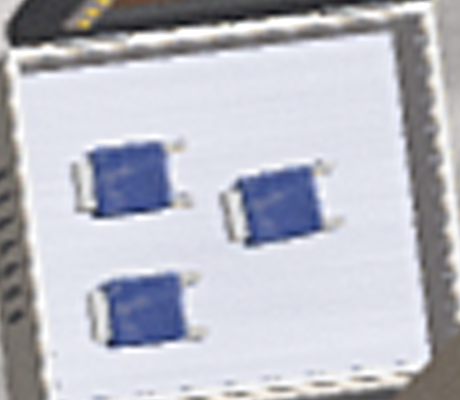

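The picture shows adapter 1 at (280,205), adapter 2 at (130,178) and adapter 3 at (143,310). I'll regrasp adapter 1 and move it back and to the right.

>>> apply_moves --pt "0 0 0 0 0 -0.1" --pt "29.5 25.8 0 0 0 0" --pt "29.5 25.8 0 0 0 0" --pt "0 0 10 0 0 0" --pt "0 0 25 0 0 0"

```text
time: 39.4
tool_pos: [498.4, -349.0, 115.6]
tcp_rot: [179.9, 0.2, 102.6]
ft_force: [-0.0, 0.0, 0.2]
finger_gap: 50.3
grip_force: 0.0
```

>>> apply_moves --pt "0 0 25 0 0 0" --pt "0 0 18 0 0 0" --pt "0 0 6 0 0 0" --pt "0 0 4 0 0 0" --pt "0 0 2 0 0 0"

```text
time: 40.02
tool_pos: [497.8, -349.6, 60.2]
tcp_rot: [180.0, 0.1, 102.5]
ft_force: [0.1, -0.1, 0.5]
finger_gap: 50.2
grip_force: 0.0
```

>>> apply_moves --pt "0 0 1 0 0 0" --pt "0 0 0 0 0 0" --pt "0 0 0 0 0 0" --pt "0 0 0 0 0 0" --pt "0 0 0 0 0 0" --fingers 0

```text
time: 40.65
tool_pos: [497.9, -349.5, 59.4]
tcp_rot: [179.9, 0.1, 102.5]
ft_force: [0.8, 0.9, 6.3]
finger_gap: 33.0
grip_force: 25.4
```

```bash
python3 - <<'E'
from h import *
legs([(520.4,-365.3,70)],96.7,40)
E
```

```text
at [ 497.9 -349.5   59.4] [1.799e+02 1.000e-01 1.025e+02] gap 33.0 turn rz 0.102
(520.4, -365.3, 70) 1 x [-18.3, 20.5, -10.6]
```

Lift by 12, turn, shift, lower and release.

>>> apply_moves --pt "0 0 -12 0 0 0" --pt "0 0 0 0 0 0.101" --pt "-9 10 0 0 0 0" --pt "-9.3 10.5 0 0 0 0" --pt "0 0 0 0 0 0"

```text
time: 41.28
tool_pos: [520.3, -365.2, 70.9]
tcp_rot: [180.0, 0.0, 96.8]
ft_force: [0.0, -0.2, -1.2]
finger_gap: 33.2
grip_force: 24.9
```

>>> apply_moves --pt "0 0 6 0 0 0" --pt "0 0 4 0 0 0" --pt "0 0 2 0 0 0" --pt "0 0 0 0 0 0" --pt "0 0 0 0 0 0"

```text
time: 41.9
tool_pos: [519.6, -364.6, 59.3]
tcp_rot: [-180.0, -0.0, 96.8]
ft_force: [-4.0, 3.2, 7.8]
finger_gap: 33.2
grip_force: 25.8
```

>>> apply_moves --pt "0 0 0 0 0 0" --pt "0 0 0 0 0 0" --pt "0 0 0 0 0 0" --pt "0 0 -20 0 0 0" --pt "0 0 -30 0 0 0" --fingers 46

```text
time: 42.52
tool_pos: [519.4, -364.4, 109.0]
tcp_rot: [-179.9, -0.1, 96.8]
ft_force: [0.4, 0.5, -0.1]
finger_gap: 46.0
grip_force: 0.0
```

>>> apply_moves --pt "0 0 -40 0 0 0" --pt "0 -20 -45 0 0 0" --pt "0 -20 -10 0 0 0" --pt "30 -20 0 0 0 0" --pt "40 0 0 0 0 0" --fingers 45

```text
time: 43.15
tool_pos: [451.2, -302.9, 205.5]
tcp_rot: [179.9, 0.1, 96.6]
ft_force: [0.8, 0.2, 0.2]
finger_gap: 45.2
grip_force: 0.0
```

```bash
python3 - <<'E'
from h import *
p,d=eyes.snapshot("top");blue(p)
blue(p,(400,600,-440,-210),66)
legs([(450,-60,200),(550,372.8,200),(550,372.8,115)],98.8,50)
E
```

```text
c 550.0 372.8 size [33.8 36.8] yaw 98.0
c 506.5 -279.9 size [23.6 24.3] yaw 98.7
at [ 451.4 -298.1  205. ] [ 1.799e+02 -1.000e-01  9.680e+01] gap 44.8 turn rz -0.036
(450, -60, 200) 5 x [47.1, 7.0, 1.0]
(550, 372.8, 200) 9 x [45.8, 18.3, -0.0]
(550, 372.8, 115) 2 x [0.0, 0.0, 42.5]
```

>>> apply_moves --pt "0 0 0 0 0 -0.036" --pt "47 7 1 0 0 0" --pt "47 7 1 0 0 0" --pt "47 7 1 0 0 0" --pt "47 7 1 0 0 0"

```text
time: 43.82
tool_pos: [451.4, -111.8, 200.6]
tcp_rot: [179.9, 0.1, 98.9]
ft_force: [1.1, 0.1, -0.1]
finger_gap: 45.0
grip_force: 0.0
```

>>> apply_moves --pt "47 7 1 0 0 0" --pt "45.8 18.3 0 0 0 0" --pt "45.8 18.3 0 0 0 0" --pt "45.8 18.3 0 0 0 0" --pt "45.8 18.3 0 0 0 0"

```text
time: 44.45
tool_pos: [496.2, 128.7, 199.7]
tcp_rot: [179.9, 0.0, 98.9]
ft_force: [0.6, -0.1, -0.4]
finger_gap: 45.1
grip_force: 0.0
```

>>> apply_moves --pt "45.8 18.3 0 0 0 0" --pt "45.8 18.3 0 0 0 0" --pt "45.8 18.3 0 0 0 0" --pt "45.8 18.3 0 0 0 0" --pt "45.8 18.3 0 0 0 0"

```text
time: 45.08
tool_pos: [551.5, 369.2, 199.3]
tcp_rot: [179.9, -0.0, 98.9]
ft_force: [0.6, -0.0, 0.5]
finger_gap: 44.8
grip_force: 0.0
```

>>> apply_moves --pt "0 0 30 0 0 0" --pt "0 0 30 0 0 0" --pt "0 0 20 0 0 0" --pt "0 0 0 0 0 0" --pt "0 0 0 0 0 0"

```text
time: 45.7
tool_pos: [551.1, 367.9, 120.1]
tcp_rot: [179.9, -0.0, 98.8]
ft_force: [-0.7, 0.4, 0.0]
finger_gap: 45.1
grip_force: 0.0
```

```bash
python3 - <<'E'
from h import *
p,d=eyes.snapshot("top");blue(p);blue(p,(400,600,-440,-210),66)
legs([(550.3,372.8,56)],98.8,30)
E
```

```text
c 440.2 -287.5 size [22.  24.1] yaw 100.4
c 505.9 -280.5 size [21.9 24.4] yaw 102.3
c 516.7 -369.8 size [23.7 24.3] yaw 96.1
at [551.3 368.1 120.6] [ 1.798e+02 -1.000e-01  9.880e+01] gap 44.8 turn rz 0.0
(550.3, 372.8, 56) 3 x [1.6, -0.1, 21.5]
```

>>> apply_moves --pt "4.8 -0.5 20 0 0 0" --pt "0 0 25 0 0 0" --pt "0 0 14 0 0 0" --pt "0 0 4 0 0 0" --pt "0 0 2 0 0 0"

```text
time: 46.38
tool_pos: [549.2, 372.6, 53.8]
tcp_rot: [180.0, -0.0, 98.8]
ft_force: [-0.0, 0.4, 0.3]
finger_gap: 45.1
grip_force: 0.0
```

>>> apply_moves --pt "0 0 0 0 0 0" --pt "0 0 0 0 0 0" --pt "0 0 0 0 0 0" --pt "0 0 0 0 0 0" --pt "0 0 0 0 0 0" --fingers 0

```text
time: 47.0
tool_pos: [549.4, 372.7, 54.3]
tcp_rot: [179.9, -0.0, 98.8]
ft_force: [-0.8, -0.7, 5.8]
finger_gap: 33.1
grip_force: 25.5
```

>>> apply_moves --pt "0 0 -10 0 0 0" --pt "0 0 -30 0 0 0" --pt "0 0 -50 0 0 0" --pt "0 0 -50 0 0 0" --pt "0 0 -8 0 0 0.037"

```text
time: 47.62
tool_pos: [551.0, 373.7, 207.6]
tcp_rot: [179.6, -0.2, 96.7]
ft_force: [0.4, 0.5, -0.9]
finger_gap: 33.4
grip_force: 25.0
```

```bash
python3 - <<'E'
from h import *
legs([(450,-80,200),(454.9,-373,190),(454.9,-373,130)],96.7,50)
E
```

```text
at [551.  373.7 207.6] [179.6  -0.2  96.7] gap 33.4 turn rz -0.001
(450, -80, 200) 10 x [-43.9, -15.3, 0.8]
(454.9, -373, 190) 6 x [-48.6, -4.9, 1.7]
(454.9, -373, 130) 2 x [0.0, 0.0, 30.0]
```

>>> apply_moves --pt "-43.9 -15.3 0.8 0 0 0" --pt "-43.9 -15.3 0.8 0 0 0" --pt "-43.9 -15.3 0.8 0 0 0" --pt "-43.9 -15.3 0.8 0 0 0" --pt "-43.9 -15.3 0.8 0 0 0"

```text
time: 48.25
tool_pos: [497.4, 144.0, 196.5]
tcp_rot: [-179.9, 0.0, 96.7]
ft_force: [0.2, 0.4, 0.1]
finger_gap: 33.0
grip_force: 25.1
```

>>> apply_moves --pt "-43.9 -15.3 0.8 0 0 0" --pt "-43.9 -15.3 0.8 0 0 0" --pt "-43.9 -15.3 0.8 0 0 0" --pt "-43.9 -15.3 0.8 0 0 0" --pt "-43.9 -15.3 0.8 0 0 0"

```text
time: 48.88
tool_pos: [447.1, -82.6, 192.7]
tcp_rot: [-179.9, -0.0, 96.7]
ft_force: [-0.4, 0.1, -0.5]
finger_gap: 33.3
grip_force: 25.1
```

>>> apply_moves --pt "-48.6 -4.9 1.7 0 0 0" --pt "-48.6 -4.9 1.7 0 0 0" --pt "-48.6 -4.9 1.7 0 0 0" --pt "-48.6 -4.9 1.7 0 0 0" --pt "-48.6 -4.9 1.7 0 0 0"

```text
time: 49.5
tool_pos: [451.5, -326.8, 184.0]
tcp_rot: [-179.9, -0.1, 96.7]
ft_force: [0.8, 0.8, -1.4]
finger_gap: 33.6
grip_force: 25.1
```

>>> apply_moves --pt "-48.6 -4.9 1.7 0 0 0" --pt "0 0 20 0 0 0" --pt "0 0 20 0 0 0" --pt "0 0 0 0 0 0" --pt "0 0 0 0 0 0"

```text
time: 50.12
tool_pos: [453.3, -373.4, 143.4]
tcp_rot: [-180.0, -0.0, 96.8]
ft_force: [-0.3, 0.0, 0.0]
finger_gap: 33.0
grip_force: 25.1
```

```bash
python3 - <<'E'
from h import *
p,d=eyes.snapshot("top");blue(p,(400,600,-440,-210),66)
b=rect(p,400,600,-440,-210,66,2); cv2.imwrite("pics/b7.png",b[...,::-1])
legs([(454.9,-373,59)],96.7,30)
E
```

```text
c 506.6 -279.9 size [23.7 24.2] yaw 98.6
c 520.1 -364.8 size [31.6 33.5] yaw 96.2
at [ 453.6 -373.9  144.1] [180.    0.   96.8] gap 33.0 turn rz 0.001
(454.9, -373, 59) 3 x [0.2, 0.5, 28.4]
```

View pics/b7.png

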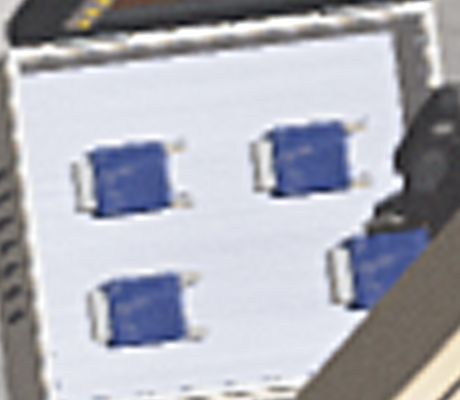

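Three adapters are in place at (130,178), (310,158) and (143,310), and the held one is above its spot. I'll lower it.

>>> apply_moves --pt "0 1 20 0 0 0" --pt "0 0 30 0 0 0" --pt "0 0 22 0 0 0" --pt "0 0 5 0 0 0" --pt "0 0 2 0 0 0"

```text
time: 50.8
tool_pos: [454.1, -374.3, 64.2]
tcp_rot: [-180.0, -0.0, 96.7]
ft_force: [0.4, 0.3, -0.1]
finger_gap: 33.5
grip_force: 25.1
```

>>> apply_moves --pt "0 0 2 0 0 0" --pt "0 0 2 0 0 0" --pt "0 0 2 0 0 0" --pt "0 0 0 0 0 0" --pt "0 0 0 0 0 0"

```text
time: 51.42
tool_pos: [454.0, -374.4, 58.4]
tcp_rot: [180.0, 0.0, 96.7]
ft_force: [-0.5, -0.5, -0.6]
finger_gap: 33.2
grip_force: 25.1
```

>>> apply_moves --pt "0 0 0 0 0 0" --pt "0 0 0 0 0 0" --pt "0 0 0 0 0 0" --pt "0 0 -20 0 0 0" --pt "0 0 -30 0 0 0" --fingers 46

```text
time: 52.05
tool_pos: [453.6, -373.9, 109.0]
tcp_rot: [-179.9, -0.1, 96.7]
ft_force: [0.9, 0.1, 1.0]
finger_gap: 45.8
grip_force: 0.0
```

>>> apply_moves --pt "0 0 -40 0 0 0" --pt "0 0 -50 0 0 0" --pt "0 0 -50 0 0 0" --pt "0 0 -50 0 0 0" --pt "0 0 0 0 0 0" --fingers 0

```text
time: 52.68
tool_pos: [455.8, -376.0, 306.4]
tcp_rot: [179.6, 0.5, 96.7]
ft_force: [0.6, 0.1, -0.2]
finger_gap: -0.3
grip_force: 0.0
```

```bash
python3 - <<'E'
from h import *
p,d=eyes.snapshot("top");blue(p,(400,600,-440,-210),66)
P=cloud(d)
for c in("top","side"):
    if c=="side": p,d=eyes.snapshot(c);P=cloud(d,c)
    for n in("cure_lid_edge","cure_lid_hinge"): print(c,n,[(np.round(r["xyz"]).tolist(),round(r["confidence"],2)) for r in models.place_of(n,c)][:2])
    ls=models.cut_out("cure_lid","%s"%c)
    if ls:
        k=P[ls[0]["pixels"]]; k=k[(k[:,2]>110)&(k[:,2]<300)]
        ux=np.array([.993,.117]);uy=np.array([-.117,.993]); e=k[:,:2]-[490.3,-323.5]
        bx=e@ux;by=e@uy
        for z in range(110,300,20):
            m=(k[:,2]>=z)&(k[:,2]<z+20)
            if m.any(): print(z,m.sum(),np.percentile(bx[m],[5,50,95]).round(),np.percentile(by[m],[2,98]).round())
b=rect(p,0,0,0,0,66,2) if 0 else p[150:320,330:560]; cv2.imwrite("pics/s7.png",cv2.resize(b,None,fx=3,fy=3)[...,::-1])
E
```

```text
c 506.8 -280.0 size [24.1 24.7] yaw 101.3
c 520.1 -364.7 size [31.6 33.8] yaw 95.9
top cure_lid_edge []
top cure_lid_hinge [([578.0, -311.0, 90.0], 0.92)]
110 281 [ 93.  96. 101.] [-93. 105.]
130 173 [ 91. 101. 102.] [-97. 106.]
150 176 [ 92. 102. 103.] [-95. 106.]
170 192 [ 93. 103. 104.] [-96. 105.]
190 207 [ 94. 104. 105.] [-98. 105.]
210 160 [ 95. 104. 106.] [-99. 106.]
230 125 [ 96.  99. 106.] [-98. 106.]
250 362 [ 99. 100. 112.] [-99. 105.]
270 423 [101. 107. 113.] [-98. 100.]
side cure_lid_edge [([604.0, -310.0, 269.0], 0.72), ([521.0, -370.0, 52.0], 0.3)]
side cure_lid_hinge [([580.0, -314.0, 92.0], 0.7), ([445.0, -287.0, 52.0], 0.42)]
110 255 [ 89.  94. 102.] [-101.   94.]
130 188 [ 89.  98. 103.] [-103.   94.]
150 150 [ 90.  98. 104.] [-104.   81.]
170 113 [ 90. 100. 105.] [-104.   58.]
190 72 [ 92.  99. 106.] [-106.   39.]
210 46 [ 93.  97. 104.] [-107.   21.]
230 40 [ 95.  98. 101.] [-107.  -85.]
250 33 [ 95. 100. 109.] [-106.  -89.]
270 13 [ 98. 102. 108.] [-103.  -91.]
```

View pics/s7.png

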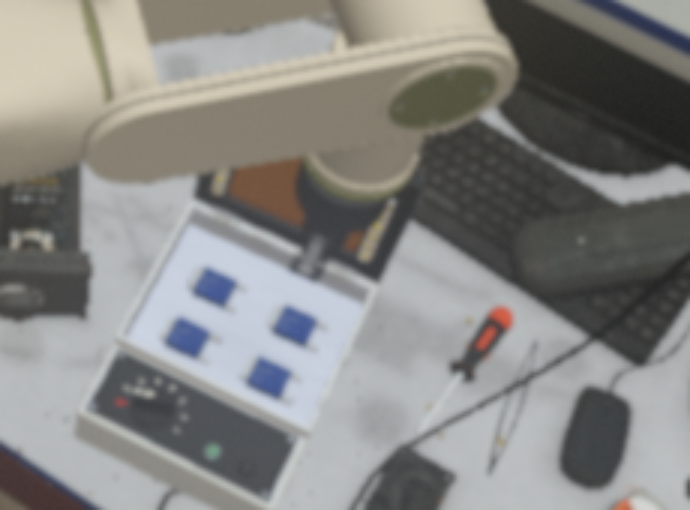

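All four adapters lie flat in the chamber, at (215,285), (298,325), (187,338) and (270,377), and the dial points to red. The lid leans slightly back, at about 1.63 rad. I'll go over it and behind it with closed fingers.

```bash
python3 - <<'E'
from h import *
legs([(470,-330,335),(629.3,-307.1,335),(629.3,-307.1,250)],96.7,42)
h=89.4;prev=None
for t in np.arange(1.72,-0.05,-0.12):
    t=max(t,0); b=h+14.5-150*np.cos(t)+14*np.sin(t); z=96.5+150*np.sin(t)+14*np.cos(t)
    print(round(t,2),round(b,1),round(z,1),None if prev is None else np.round([b-prev[0],prev[1]-z],1)); prev=(b,z)
E
```

```text
at [ 453.6 -374.   296.9] [-1.799e+02 -1.000e-01  9.670e+01] gap 0.3 turn rz 0.0
(470, -330, 335) 2 x [20.9, 10.7, -19.0]
(629.3, -307.1, 335) 4 x [1.0, 40.2, -0.0]
(629.3, -307.1, 250) 3 x [0.0, 0.0, 28.3]
1.72 140.0 242.8 None
1.6 122.3 246.0 [-17.8  -3.3]
1.48 104.2 247.2 [-18.   -1.1]
1.36 86.2 246.1 [-18.   1.]
1.24 68.4 242.9 [-17.8   3.2]
1.12 51.1 237.6 [-17.3   5.3]
1.0 34.6 230.3 [-16.5   7.3]
0.88 19.1 221.0 [-15.5   9.3]
0.76 4.8 210.0 [-14.3  11. ]
0.64 -8.1 197.3 [-12.9  12.7]
0.52 -19.3 183.2 [-11.3  14.1]
0.4 -28.8 167.8 [-9.5 15.4]
0.28 -36.4 151.4 [-7.6 16.4]
0.16 -42.0 134.2 [-5.6 17.2]
0.04 -45.4 116.5 [-3.5 17.7]
```

>>> apply_moves --pt "21 10.7 -19 0 0 0" --pt "21 10.7 -19 0 0 0" --pt "1 40 0 0 0 0" --pt "1 40 0 0 0 0" --pt "1 40 0 0 0 0"

```text
time: 53.7
tool_pos: [590.9, -311.6, 337.7]
tcp_rot: [179.9, 0.0, 96.7]
ft_force: [-0.0, 0.3, 0.7]
finger_gap: -0.0
grip_force: 0.0
```

>>> apply_moves --pt "1 41 0 0 0 0" --pt "0 0 0 0 0 0" --pt "0 0 0 0 0 0" --pt "0 0 20 0 0 0" --pt "0 0 20 0 0 0"

```text
time: 54.32
tool_pos: [629.2, -307.7, 297.9]
tcp_rot: [179.9, 0.1, 96.7]
ft_force: [0.4, -0.1, -0.5]
finger_gap: -0.0
grip_force: 0.0
```

```bash
python3 - <<'E'
from h import *
legs([(629.3,-307.1,243)],96.7,30); print(sense()["ft_force"])
E
```

```text
at [ 629.2 -307.7  297.9] [1.799e+02 1.000e-01 9.670e+01] gap -0.0 turn rz -0.001
(629.3, -307.1, 243) 2 x [0.3, 0.1, 27.4]
[ 0.44425316 -0.11718729 -0.53709982]
```

>>> apply_moves --pt "0 0 25 0 0 0" --pt "0 0 20 0 0 0" --pt "0 0 10 0 0 0" --pt "0 0 0 0 0 0" --pt "0 -6 0 0 0 0"

```text
time: 54.95
tool_pos: [624.2, -308.2, 242.5]
tcp_rot: [179.9, 0.1, 96.7]
ft_force: [0.6, 0.7, 0.0]
finger_gap: 0.1
grip_force: 0.0
```

>>> apply_moves --pt "0 -10 -2 0 0 0" --pt "0 -10 -1 0 0 0" --pt "0 -10 -1 0 0 0" --pt "0 -12 0 0 0 0" --pt "0 -12 0.5 0 0 0"

```text
time: 55.58
tool_pos: [569.4, -314.5, 244.9]
tcp_rot: [180.0, 0.0, 96.7]
ft_force: [2.4, 0.0, -0.4]
finger_gap: -0.1
grip_force: 1.0
```

>>> apply_moves --pt "0 -12 2 0 0 0" --pt "0 -17 5 0 0 0" --pt "0 -16.5 7 0 0 0" --pt "0 -15.5 9 0 0 0" --pt "0 -14.5 11 0 0 0"

```text
time: 56.2
tool_pos: [494.3, -323.6, 211.3]
tcp_rot: [180.0, 0.1, 96.7]
ft_force: [0.3, -0.6, 3.1]
finger_gap: -0.3
grip_force: 1.0
```

>>> apply_moves --pt "0 -13 12.5 0 0 0" --pt "0 -11.5 14 0 0 0" --pt "0 -9.5 15.5 0 0 0" --pt "0 -7.5 16.5 0 0 0" --pt "0 -2.5 8 0 0 0"

```text
time: 56.82
tool_pos: [450.4, -327.9, 142.6]
tcp_rot: [-179.9, -0.1, 96.7]
ft_force: [-0.2, -0.4, -0.3]
finger_gap: 0.4
grip_force: 0.4
```

```bash
python3 - <<'E'
from h import *
s=sense();print(s["tool_pos"],s["ft_force"])
p,d=eyes.snapshot("side");cv2.imwrite("pics/s8.png",cv2.resize(p[150:320,330:560],None,fx=3,fy=3)[...,::-1])
E
```

```text
[ 450.42825445 -327.89465334  142.57997286] [-0.23057839 -0.39867561 -0.27811106]
```

View pics/s8.png

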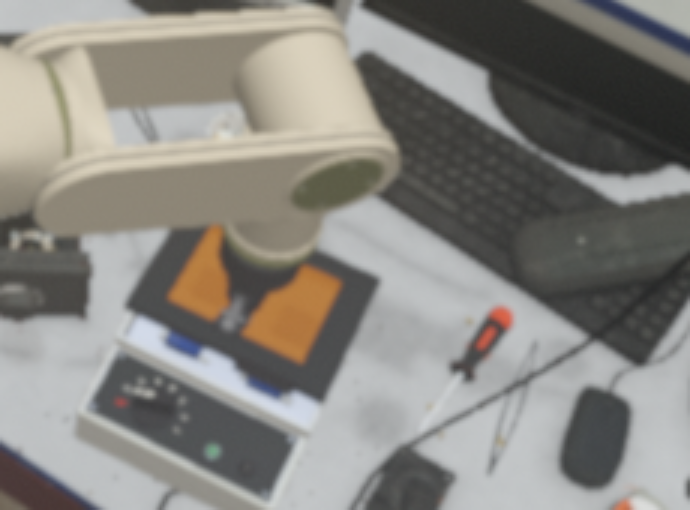

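The lid is almost down, with the finger tips at (235,315) on it. I'll press it the rest of the way.

>>> apply_moves --pt "0 -2 8 0 0 0" --pt "0 -2 8 0 0 0" --pt "0 -1 7 0 0 0" --pt "0 0 4 0 0 0" --pt "0 0 3 0 0 0"

```text
time: 57.5
tool_pos: [446.6, -328.8, 114.0]
tcp_rot: [-180.0, -0.0, 96.7]
ft_force: [0.5, 0.3, 0.1]
finger_gap: 0.1
grip_force: 0.3
```

>>> apply_moves --pt "0 0 2 0 0 0" --pt "0 0 1 0 0 0" --pt "0 0 0 0 0 0" --pt "0 0 0 0 0 0" --pt "0 0 0 0 0 0"

```text
time: 58.12
tool_pos: [446.6, -328.9, 111.4]
tcp_rot: [180.0, 0.0, 96.7]
ft_force: [0.3, 0.8, 0.6]
finger_gap: -0.0
grip_force: 0.0
```

>>> apply_moves --pt "0 0 1.5 0 0 0" --pt "0 0 1.5 0 0 0" --pt "0 0 1 0 0 0" --pt "0 0 0 0 0 0" --pt "0 0 0 0 0 0"

```text
time: 58.75
tool_pos: [446.6, -328.9, 107.2]
tcp_rot: [-180.0, -0.0, 96.7]
ft_force: [0.8, 0.3, 0.1]
finger_gap: -0.0
grip_force: 0.0
```

>>> apply_moves --pt "0 0 1.5 0 0 0" --pt "0 0 1 0 0 0" --pt "0 0 0.5 0 0 0" --pt "0 0 0 0 0 0" --pt "0 0 0 0 0 0"

```text
time: 59.38
tool_pos: [446.6, -328.9, 104.5]
tcp_rot: [-180.0, 0.0, 96.7]
ft_force: [-2.1, 1.3, 4.8]
finger_gap: 0.1
grip_force: 2.4
```

>>> apply_moves --pt "0 0 1 0 0 0" --pt "0 0 1 0 0 0" --pt "0 0 0 0 0 0" --pt "0 0 0 0 0 0" --pt "0 0 0 0 0 0"

```text
time: 60.0
tool_pos: [446.7, -329.0, 104.4]
tcp_rot: [180.0, 0.0, 96.7]
ft_force: [-8.4, 6.2, 20.0]
finger_gap: -0.1
grip_force: 9.8
```

>>> apply_moves --pt "0 0 1.5 0 0 0" --pt "0 0 0 0 0 0" --pt "0 0 0 0 0 0" --pt "0 0 0 0 0 0" --pt "0 0 0 0 0 0"

```text
time: 60.62
tool_pos: [446.8, -329.0, 104.3]
tcp_rot: [180.0, 0.0, 96.7]
ft_force: [-12.3, 10.5, 29.8]
finger_gap: -0.1
grip_force: 15.3
```

>>> apply_moves --pt "0 0 -10 0 0 0" --pt "0 0 -30 0 0 0" --pt "0 0 -30 0 0 0" --pt "0 0 0 0 0 -0.13" --pt "0 0 0 0 0 -0.132" --fingers 40

```text
time: 61.25
tool_pos: [446.9, -329.1, 171.1]
tcp_rot: [180.0, 0.0, 112.0]
ft_force: [0.1, 0.7, 0.3]
finger_gap: 40.5
grip_force: 0.0
```

```bash
python3 - <<'E'
from h import *
legs([(348.8,-299.8,170),(348.8,-299.8,92)],111.7,35)
p,d=eyes.snapshot("side");P=cloud(d,"side")
e=P[...,:2]-[490.3,-323.5];bx=e@[.993,.117];by=e@[-.117,.993]
for lo,hi in((-85,-60),(-30,0),(40,80)):
    m=(bx>lo)&(bx<hi)&(by<-70)&(by>-100)&(P[...,2]<130)&(P[...,2]>40); print(lo,m.sum(),np.median(P[...,2][m]))
E
```

```text
at [ 446.9 -329.1  171.1] [180.   0. 112.] gap 40.5 turn rz 0.005
(348.8, -299.8, 170) 3 x [21.2, -26.8, 0.4]
(348.8, -299.8, 92) 3 x [0.0, 0.0, 26.0]
-85 84 105.27764825896017
-30 96 105.32222157100978
40 122 105.35814002302003
```

The lid's top is level at about 105 mm, so it is shut. Next is the dial.

>>> apply_moves --pt "21.2 -26.8 0 0 0 0" --pt "21.2 -26.8 0 0 0 0" --pt "21.2 -26.8 0 0 0 0" --pt "0 0 0 0 0 0" --pt "0 0 20 0 0 0"

```text
time: 61.92
tool_pos: [349.8, -300.9, 152.4]
tcp_rot: [179.9, 0.3, 111.6]
ft_force: [0.4, -0.6, 0.2]
finger_gap: 40.0
grip_force: 0.0
```

```bash
python3 - <<'E'
from h import *
legs([(348.8,-299.8,92)],111.7,35)
E
```

```text
at [ 349.8 -300.9  152.4] [179.9   0.3 111.6] gap 40.0 turn rz -0.002
(348.8, -299.8, 92) 2 x [0.7, -0.2, 30.2]
```

>>> apply_moves --pt "0 0 20 0 0 0" --pt "0 0 20 0 0 0" --pt "0 0 14 0 0 0" --pt "0 0 3 0 0 0" --pt "0 0 0 0 0 0"

```text
time: 62.55
tool_pos: [348.7, -299.7, 94.1]
tcp_rot: [180.0, 0.0, 111.7]
ft_force: [0.3, 0.6, 0.4]
finger_gap: 39.9
grip_force: 0.0
```

>>> apply_moves --pt "0 0 0 0 0 0" --pt "0 0 0 0 0 0" --pt "0 0 0 0 0 0" --pt "0 0 0 0 0 0" --pt "0 0 0 0 0 0" --fingers 0 --grip_force 40

```text
time: 63.18
tool_pos: [348.8, -300.0, 94.7]
tcp_rot: [180.0, 0.1, 111.7]
ft_force: [0.3, 1.2, 6.5]
finger_gap: 11.1
grip_force: 42.2
```

>>> apply_moves --pt "0 0 0 0 0 0.175" --pt "0 0 0 0 0 0.175" --pt "0 0 0 0 0 0.175" --pt "0 0 0 0 0 0.175" --pt "0 0 0 0 0 0.175"

```text
time: 63.8
tool_pos: [348.7, -300.0, 94.7]
tcp_rot: [179.9, 0.0, 61.3]
ft_force: [-0.9, 2.0, 6.0]
finger_gap: 11.4
grip_force: 42.4
```

>>> apply_moves --pt "0 0 0 0 0 0.175" --pt "0 0 0 0 0 0.175" --pt "0 0 0 0 0 0.175" --pt "0 0 0 0 0 0.175" --pt "0 0 0 0 0 0.175"

```text
time: 64.42
tool_pos: [348.7, -300.0, 94.7]
tcp_rot: [179.9, -0.0, 11.1]
ft_force: [-1.0, 0.8, 7.3]
finger_gap: 11.4
grip_force: 42.4
```

>>> apply_moves --pt "0 0 0 0 0 0.172" --pt "0 0 0 0 0 0.172" --pt "0 0 0 0 0 0" --pt "0 0 0 0 0 0" --pt "0 0 0 0 0 0"

```text
time: 65.05
tool_pos: [348.7, -299.9, 94.7]
tcp_rot: [180.0, -0.1, -8.3]
ft_force: [-0.9, 1.4, 6.0]
finger_gap: 10.9
grip_force: 42.4
```

>>> apply_moves --pt "0 0 0 0 0 0" --pt "0 0 0 0 0 0" --pt "0 0 0 0 0 0" --pt "0 0 0 0 0 0" --pt "0 0 -20 0 0 0" --fingers 40

```text
time: 65.68
tool_pos: [347.3, -298.4, 112.3]
tcp_rot: [-179.9, 0.2, -8.3]
ft_force: [-0.3, 0.4, 0.1]
finger_gap: 40.1
grip_force: 0.0
```

>>> apply_moves --pt "0 0 -40 0 0 0" --pt "0 0 -50 0 0 0" --pt "-40 0 -30 0 0 0" --pt "-40 20 0 0 0 0" --pt "-40 40 0 0 0 0"

```text
time: 66.3
tool_pos: [220.4, -341.8, 234.7]
tcp_rot: [179.9, -0.1, -8.1]
ft_force: [0.8, -0.8, 0.3]
finger_gap: 39.9
grip_force: 0.0
```

>>> apply_moves --pt "0 50 0 0 0 0" --pt "0 50 0 0 0 0" --pt "0 50 0 0 0 0" --pt "0 0 0 0 0 0" --pt "0 0 0 0 0 0"

```text
time: 66.92
tool_pos: [199.3, -489.7, 233.3]
tcp_rot: [-179.9, 0.0, -8.3]
ft_force: [0.8, 1.0, -0.6]
finger_gap: 40.2
grip_force: 0.0
```

```bash
python3 - <<'E'
from h import *
p,d=eyes.snapshot("top");b=rect(p,300,600,-440,-210,108,2); cv2.imwrite("pics/b9.png",b[...,::-1])
print(sense()["tool_pos"])
E
```

```text
[ 199.59648044 -489.50665241  233.76363529]
```

View pics/b9.png

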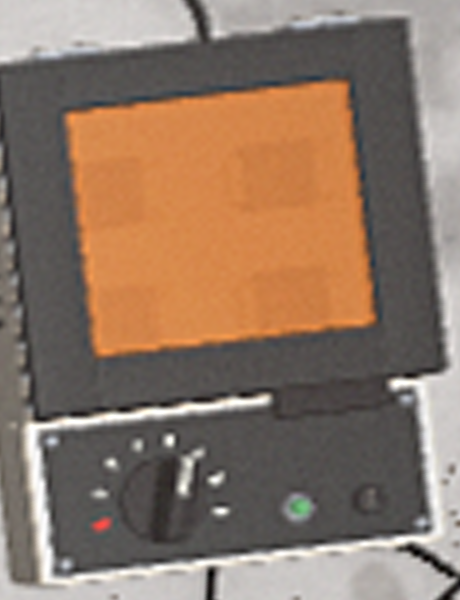

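The lid is shut, with the four adapters visible through the amber window at (110,190), (280,175), (125,310) and (290,295). The dial pointer, near (187,465), is at the fourth mark. I'm handing in.

```bash
python3 -c "
from bench import job
print(job.hand_in())"
```

```text
the job is handed in; nothing more can be done
None
```

The job is handed in: all four adapters lie flat in the chamber, the lid is fully shut and the dial is on the fourth click by the final picture; I never touched the bottle, carton or tub, though I did not re-measure them, and no verdict came back.

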